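Load the angled drilling jig with a board stack

TASK

Load the sloping drilling jig for the next run: drop the used backing board (the one with drill holes) from the jig into the blue scrap bin, lay the fresh dark backing board in its place, stack every hardwood blank on it, then the white entry board on top, all lengthwise up the slope, squared up in one pile and pushed back against the backstop. Finally swing the red hold-down arm over so that its rubber nose rests on the entry board. Leave the mallet, caliper, tape, brush and pencil where they are.

Things in the scene. Friction and masses are not known exactly. Their poses are not given: they have to be found in the camera images.
- jig_deck: Plywood deck of the fixed sloping drilling jig, tilted 15 degrees. Origin: on the deck face at the foot of the backstop, mid-width, 30 mm above the bed. x runs up the slope along the deck, y across, z out of the deck (leaning 15 degrees from vertical, towards the backstop side). Deck reaches x = -32 to 152, y = -84 to 84 mm. A board back against the backstop has its centre at x = 65, y = 0 mm.
- backstop_top (a point): Middle of the top edge of the aluminium backstop's face (deck x = 0, y = 0, z = 120 mm; axes as the deck's). The backstop stands at the deck's low end, 100 mm wide, 120 mm high. Two low dark steel cheeks, 45 mm high, at deck x = 0 to 24 mm leave a 68 mm gap (y = -34 to 34 mm) for the boards' low ends; the rest of both sides and the upper end are open.
- hold (a joint): Angle (rad) of the red hold-down arm; 0 is parallel to the deck, up is positive. Starts raised near its stop (1.55), leaning away from the stack, and stays there. Pushed over the upright (below 1.31) it sinks by its own weight in about 2 s, slowed by a damper, until its nose rests on the stack (about -0.55 with two blanks, -0.3 with three, -0.07 with four). 1 to 2 N at the nose moves it.
- hold_hinge (a point): Hinge of the hold-down arm, in red ears on top of the backstop (deck x = -25, y = 0, z = 145 mm; axes as the deck's). The axis runs along the deck's y.
- hold_nose (a point): Centre of the round rubber nose (24 mm diameter and 24 mm wide) at the end of the hold-down arm, 105 mm from its hinge. The arm is a flat bar 24 mm wide (along the deck's y) and 14 mm thick.
- used_c (a point): Used backing board: dark brown hardboard with eight pale drill holes, 130 mm long (its x), 60 mm wide (its y), 18 mm thick (its z). Point: its centre. Starts lying on the jig's deck.
- fresh_c (a point): Fresh backing board: plain dark brown hardboard, 130 mm long (its x), 60 mm wide (its y), 18 mm thick (its z). Point: its centre. Starts flat on the bed.
- entry_c (a point): Entry board: plain white board, 130 mm long (its x), 60 mm wide (its y), 12 mm thick (its z). Point: its centre. Starts flat on the bed.
- bin_in (a point): Centre of the inner floor (5 mm above the bed) of the fixed blue open scrap bin, 200 mm (its x) by 150 mm (its y) outside, 75 mm high, walls 5 mm.
- blank1_c (a point): Hardwood blank 1 of up to four (two to four are present): reddish-brown wood block, 130 mm long (its x), 60 mm wide (its y), 24 mm thick (its z), about 0.13 kg. Point: its centre. Starts flat on the bed.
- blank2_c (a point): Hardwood blank 2 of up to four (two to four are present): reddish-brown wood block, 130 mm long (its x), 60 mm wide (its y), 24 mm thick (its z), about 0.13 kg. Point: its centre. Starts flat on the bed.
- blank3_c (a point): Hardwood blank 3 of up to four (two to four are present): reddish-brown wood block, 130 mm long (its x), 60 mm wide (its y), 24 mm thick (its z), about 0.13 kg. Point: its centre. Starts flat on the bed.
- blank4_c (a point): Hardwood blank 4 of up to four (two to four are present): reddish-brown wood block, 130 mm long (its x), 60 mm wide (its y), 24 mm thick (its z), about 0.13 kg. Point: its centre. Starts flat on the bed.
- mallet: Wooden mallet (bystander), about 230 mm long; origin on the bed below its handle.
- caliper: Steel caliper (bystander), 230 mm long; origin under its bar's middle.
- tape: Yellow tape roll (bystander), 96 mm across, 24 mm high; origin under its centre.
- brush: Dust brush (bystander); origin on the bed near its middle.
- pencil: Yellow flat carpenter's pencil (bystander), 175 mm long; origin under its middle.
Things that resemble listed ones, but are neither listed nor needed, are in the scene too. Leave any purple look-alike of the part that bears blank1_c alone.

How it is judged:
By the outcome, as a careful person would: the job done as asked, in the order asked, and still so for the second after the job is handed in, with the robot touching nothing.
Of blank1, blank2, blank3, blank4 only 2 to 4 are there at a start; the rules pass over those that are not, and their reading is None.
At some moment in a run one of blank1, blank2, blank3, blank4, entry may be knocked a few centimetres aside while the robot is not near it.
It also fails if it takes over 208 s, if anything falls off the work surface, if the arm or the gripper's body presses on something with over 40 N, if the wrist force passes 120 N, or if a joint passes its speed limit or range.

ROBOT

A 7-joint arm with a two-finger parallel gripper is mounted at the origin on the work surface. World frame = base frame: x ahead of the robot, y to its left, z up, the work surface at z = 0. Lengths are in mm, angles in rad, forces in N, time in s.
With the tool pointing down it reaches from about 400 to 875 mm from the base axis. Payload 6.5 kg.
Tool frame: the origin (TCP) lies midway between the tips of the shut fingers; the grasp point (between the pads) lies manip.pinch_z behind it (manip.pinch_z is the distance from the TCP to the grasp point, in mm); z points along the fingers, y is the line along which they close (so a half turn about z gives the same grasp; the last joint's range is limited). The gripper opens to 88 mm and grips with 3 to 60 N. Pads are 18 mm wide; open, the fingers measure 123 mm over their backs; the gripper's body (75 mm by 187 mm) begins 45 mm behind the grasp point.
Start: joints at [-1.285, 0.536, -0.004, 1.538, 0.003, 1.067, -0.071], TCP at [223.978, 610.184, 205.316] pointing down, gripper open.
Joint ranges: [-2.7, 2.7], [-0.37, 2.16], [-1.27, 1.26], [0.24, 2.4], [-1.31, 4.45], [0.19, 1.91], [-2.76, 2.76]. Speed limits (rad/s): [2.39, 2.39, 3.14, 3.14, 3.14, 3.14, 3.14].

INTERFACE

Orientations are given as a 3x3 rotation matrix whose columns are the frame's x, y, z axes.
In Python, from bench import manip gives the robot as it stands.
- The arm moves only by the tool apply_moves, never from a script. Its argument "targets" is a list of rows, each a list of 7 numbers: the shift along the tool's x, y, z in cm, then the turn, a rotation vector about the tool's x, y, z in rad, then the gripper's target within -1 to 1 (fully open at 1, half-way at 0, shut at -1). In form: [[dx, dy, dz, wx, wy, wz, claw], ...]. A call has 1 to 20 rows; each row is the pose to reach, as a shift and turn from the pose commanded when the call began, along the tool's axes at that moment; what a row does not reach only later rows make up. A row lasts 1/12 s, in which the tool goes at most 41.7 mm and 7.16 degrees, less where a joint would pass 70% of its speed; a pose out of reach is approached as far as the arm can. A call with a gripper value outside its range is refused whole. The fingers move at their own pace and stop on an object; "squeeze" is the grip in N (left out, the last holds). Time passes only in rows, so rows that repeat a pose let the fingers close. It gives the time, the measured TCP pose, the force, the opening and the grip force at its end, in the units of the state.
- manip.get_state(): the state, without advancing time (a new reading comes with each control period).
- manip.snapshot(name): name is "scene" or "top" or "wrist"; returns the picture (384x512x3 uint8, blue, green, red); there is no depth.
- manip.camera_info(name): a dict with "fx", "fy", "cx", "cy" (pixels), "rvec" (rotation vector, rad) and "tvec" (3), from world to camera coordinates, as OpenCV has them. Camera axes: x right, y down, z forward; pixel columns grow to the right and rows downward; lengths in mm; the calibration is good to about 2 mm. A picture is of the moment at which its call begins: read the wrist's pose just before it. camera_info takes no time and is no camera call; for the wrist camera it gives the pose at the moment of the call.
- manip.hand_in(): hands the job in; it is judged then, once.
The state is a dict: "clock": time; "joints": joint angles; "qd": joint speeds; "joint_torque": joint torques, N m; "eef_pos": TCP position; "orientation": TCP orientation; "ft_force": force on the tool from outside, world axes, zero at the start; "moment": the same for the moment, N m; "opening": finger opening in mm; "grasp_force": force on a finger pad.
Only numpy, scipy, OpenCV 4.12 (cv2) and the standard library are available. Lean on these libraries where they do the work, as an engineer would, in place of code of your own. Each camera call takes 0.05 s, during which the arm holds its last target. There are 200 camera calls.

## Working session

There is one attempt and no reset: what is moved stays moved. The work goes in short steps, Python scripts to look and compute and a tool call to move; the robot and the scene stay as the last step left them, time stands still between calls to the robot, and variables do not carry over. Pictures are saved under pics/ and viewed, at most 14 in all, crops included, and the job is handed in when it is done.

Besides the shell and the picture viewer there is one more tool, called after "Call:" in YAML: its name, and indented under it one key for each argument. apply_moves: Moves the arm, as the interface text tells. Its arguments: {"type":"object","properties":{"targets":{"type":"array","items":{"type":"array","items":{"type":"number"}}},"squeeze":{"type":"number"}},"required":["targets"]}

```bash
ls; mkdir -p pics; python3 - <<'E'
from bench import manip
import cv2
print(manip.pinch_z, manip.get_state())
for n in("scene","top"):
    print(n,manip.camera_info(n)); cv2.imwrite(f"pics/{n}0.png",manip.snapshot(n))
E
```

```text
pics
18.700000000000003 {'clock': 0.0, 'joints': array([-1.28520763,  0.5371685 , -0.00441824,  1.53886814,  0.00261875,
        1.06726364, -0.0712603 ]), 'qd': array([ 6.43366133e-04, -2.45447605e-04, -1.20133984e-03,  8.89395583e-04,
       -2.51650288e-05, -4.70996259e-04, -3.81771297e-04]), 'joint_torque': array([ 1.84666669e-04, -5.70986116e+01,  9.91007388e-01, -2.51604849e+01,
       -5.62675518e-02,  1.79031462e-02,  1.49930488e-04]), 'eef_pos': array([223.78438758, 609.5575613 , 204.43974018]), 'orientation': array([[-9.38758994e-01,  3.44574166e-01, -4.41658524e-04],
       [ 3.44574416e-01,  9.38757567e-01, -1.64390184e-03],
       [-1.51835822e-04, -1.69541186e-03, -9.99998551e-01]]), 'ft_force': array([ 0.60785087,  0.1844205 , -0.31061953]), 'moment': array([0.03514048, 0.02462399, 0.01785491]), 'grasp_force': 0.0, 'opening': 87.81174507060994}
scene {'fx': 393.5147522478261, 'fy': 393.5147522478261, 'cx': 253.1037101053234, 'cy': 192.5159240051111, 'rvec': array([ 2.21124205,  0.6250226 , -0.26388403]), 'tvec': array([-463.10561306,  -87.96722095, 1469.43387024])}
top {'fx': 381.8868295528071, 'fy': 381.8868295528071, 'cx': 257.38576586932, 'cy': 184.0160530015584, 'rvec': array([ 2.12947159, -2.0889054 ,  0.21125583]), 'tvec': array([ -21.77142901,  548.15727823, 1029.15507228])}
```

View pics/scene0.png

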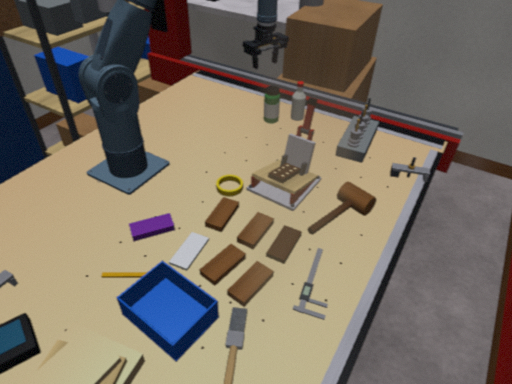

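View pics/top0.png

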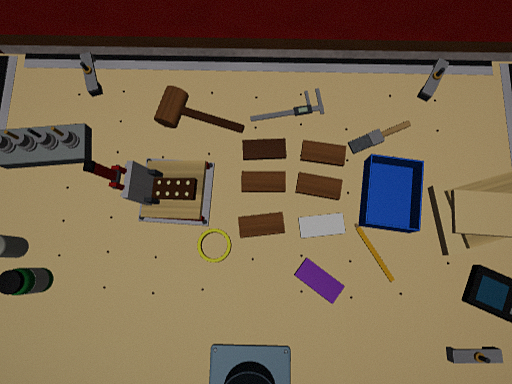

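The top view shows four blanks at about (325,152), (264,181), (318,186) and (262,224). The fresh board is at (264,149), the entry board at (321,225) and the bin at (392,193). The jig is at (175,190), with its backstop on the left (+y) side, and the purple decoy is at (320,280).

```bash
cat > h.py <<'E'
import numpy as np, cv2
from bench import manip
from scipy.spatial.transform import Rotation as R
def cam(n):
    c=manip.camera_info(n); K=np.array([[c['fx'],0,c['cx']],[0,c['fy'],c['cy']],[0,0,1]])
    return K,cv2.Rodrigues(np.array(c['rvec'],float))[0],np.array(c['tvec'],float)
def ray(C,uv):
    K,Rm,t=C; return -Rm.T@t, Rm.T@np.linalg.solve(K,[uv[0],uv[1],1.])
def onz(C,uv,z):
    o,d=ray(C,uv); return o+d*(z-o[2])/d[2]
def proj(C,P):
    K,Rm,t=C; p=(Rm@np.atleast_2d(P).T).T+t; q=(K@p.T).T; return q[:,:2]/q[:,2:]
E
python3 - <<'E'
from h import *
im=cv2.imread("pics/top0.png"); C=cam("top")
hsv=cv2.cvtColor(im,cv2.COLOR_BGR2HSV)
for nm,uv,z in [("b",(325,152),24),("b",(264,181),24),("b",(318,186),24),("b",(262,224),24),("fresh",(264,149),18),("entry",(321,225),12),("used",(160,183),0),("purple",(320,280),24)]:
    a=uv[1]-35; b=uv[0]-40
    m=np.zeros((386,514),np.uint8); im2=cv2.GaussianBlur(im,(0,0),.5)
    cv2.floodFill(im2.copy(),m,uv,0,(14,)*3,(14,)*3,4|(255<<8)|cv2.FLOODFILL_MASK_ONLY|cv2.FLOODFILL_FIXED_RANGE)
    c=max(cv2.findContours(m[1:-1,1:-1],0,2)[0],key=cv2.contourArea)
    W=np.array([onz(C,p,z)[:2] for p in c[:,0]],np.float32); r=cv2.minAreaRect(W)
    print(nm,uv,hsv[uv[1],uv[0]],np.round(r[0]),np.round(r[1]),round(r[2],1))
for uv in [(362,157),(424,157),(417,232),(360,228)]: print("bin",onz(C,uv,75).round())
print("cam",ray(C,(0,0))[0])
cv2.imwrite("pics/jig.png",cv2.resize(im[140:235,80:220],None,fx=5,fy=5,interpolation=cv2.INTER_CUBIC))
E
```

```text
b (325, 152) [ 13 171  91] [ 658. -204.] [129.  56.] 82.8
b (264, 181) [ 13 172  92] [568. -27.] [ 54. 124.] 1.1
b (318, 186) [ 14 188  84] [ 555. -191.] [127.  58.] 80.7
b (262, 224) [ 13 176  87] [437. -24.] [ 59. 127.] 7.7
fresh (264, 149) [ 11 162  55] [665. -28.] [ 59. 127.] 3.3
entry (321, 225) [150   2 161] [ 441. -199.] [ 56. 127.] 7.3
used (160, 183) [ 26  82 112] [558. 282.] [0. 0.] 0.0
purple (320, 280) [139 173 124] [ 285. -188.] [127.  58.] 54.2
bin [ 628. -306.   75.]
bin [ 632. -481.   75.]
bin [ 420. -448.   75.]
bin [ 427. -293.   75.]
cam [ 325.61998827  -21.09345265 1119.65943442]
```

View pics/jig.png

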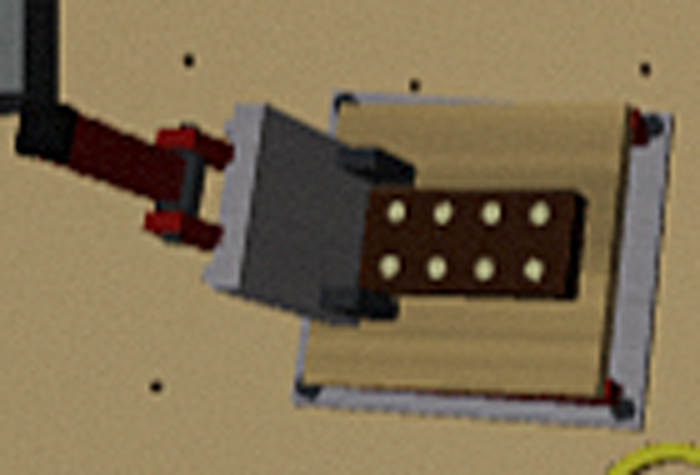

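The crop shows the deck's upper corners at (628,107) and (604,388), and its low corner at (305,382). The top edge of the backstop face runs from (265,105) to (240,292). Next I fit the jig's yaw and position.

```bash
cat >> h.py <<'E'
def deckR(yaw):  # deck x direction heading yaw, sloping up 15deg
    return R.from_euler('z',yaw).as_matrix()@R.from_euler('y',-np.radians(15)).as_matrix()
E
python3 - <<'E'
from h import *
from scipy.optimize import least_squares
C=cam("top")
D=np.array([[152,84,0],[152,-84,0],[-32,-84,0],[0,50,120],[0,-50,120],[130,30,18],[130,-30,18],[0,30,18],[0,-30,18]],float)
P=np.array([[628,107],[604,388],[305,382],[265,105],[240,292],[583,190],[575,298],[372,188],[362,290]],float)/5+[80,140]-0.4
def f(v): return (proj(C,D@deckR(v[2]).T+[v[0],v[1],30])-P).ravel()
s=least_squares(f,[560,290,-1.5],loss='soft_l1',x_scale=[10,10,.1])
print(s.x,f(s.x).reshape(-1,2).round(1)); v=s.x
A=deckR(v[2]);T=lambda p:(A@np.array(p)+[v[0],v[1],30]).round(1)
print(T([65,0,9]),T([0,0,120]),T([-25,0,145]),"\n",A.round(4))
sc=cv2.imread("pics/scene0.png");Cs=cam("scene")
print(proj(Cs,np.array([T(p) for p in D])).round(0).tolist())
E
```

```text
[535.21738049 286.38096202  -1.62221754] [[ 1.1 -0.5]
 [-0.1  2. ]
 [ 1.1  0.8]
 [ 1.6  0.1]
 [ 1.3 -0.1]
 [-1.6 -0.2]
 [-2.3 -0.6]
 [-0.7 -0.2]
 [-1.4 -0.1]]
[532.1 226.   55.5] [536.8 317.4 145.9] [538.4 348.  163.6] 
 [[-0.0496  0.9987  0.0133]
 [-0.9646 -0.0514  0.2585]
 [ 0.2588  0.      0.9659]]
[[294.0, 192.0], [251.0, 173.0], [277.0, 160.0], [312.0, 144.0], [287.0, 135.0], [284.0, 179.0], [268.0, 173.0], [301.0, 168.0], [286.0, 163.0]]
```

```bash
cat >> h.py <<'E'
def plan(pts, st=None):
    """pts: list of (TCP pos, R) -> rows cm/rad relative to the present pose"""
    s=st or manip.get_state(); p0=s['eef_pos']; A=s['orientation']
    for p,Rt in pts:
        d=A.T@(np.array(p)-p0)/10; w=R.from_matrix(A.T@Rt).as_rotvec()
        print([round(float(x),2) for x in d]+[round(float(x),3) for x in w], "steps>=",int(np.ceil(max(np.linalg.norm(d)/4.17,np.linalg.norm(w)/.125))))
def toolR(yx,tilt=False):
    """flat grasp: tool x heading yx(rad), z down"""
    x=np.array([np.cos(yx),np.sin(yx),0]); z=np.array([0,0,-1.]); return np.c_[x,np.cross(z,x),z]
E
python3 - <<'E'
from h import *
from scipy.optimize import least_squares
C=cam("top")
D=np.array([[152,84,0],[152,-84,0],[-32,-84,0],[0,50,120],[0,-50,120]],float)
P=np.array([[628,107],[604,388],[305,382],[265,105],[240,292]],float)/5+[80,140]-0.4
def f(v): return (proj(C,D@deckR(v[2]).T+[v[0],v[1],30])-P).ravel()
s=least_squares(f,[560,290,-1.5],x_scale=[10,10,.1]);v=s.x
print(v,f(v).reshape(-1,2).round(1).tolist())
st=manip.get_state(); K,Rm,t=cam("wrist"); A=st['orientation']
print("cam in tool",A.T@(-Rm.T@t-st['eef_pos']),"\n",(Rm@A).round(3),K[0])
B=deckR(v[2]); Rt=np.c_[-B[:,0],B[:,1],-B[:,2]]; o=np.array([v[0],v[1],30])
# board in deck frame from image
for uv in [(583,190),(575,298),(372,188),(362,290)]:
    oo,d=ray(C,np.array(uv)/5+[80,140]-.4); q=B.T@(oo-o); e=B.T@d; print((q+e*(18-q[2])/e[2]).round(1))
plan([((400,220,300),Rt),(o+B@[85,0,190],Rt)])
E
```

```text
[535.99635983 289.43518858  -1.6115316 ] [[-0.2, -1.3], [-0.8, 1.1], [0.3, 0.6], [0.3, -0.1], [0.3, -0.3]]
cam in tool [  84.73772638   -1.55649359 -179.34481822] 
 [[ 0.001  1.     0.   ]
 [-0.946  0.001 -0.325]
 [-0.325  0.     0.946]] [317.28144941   0.         256.21063473]
[138.5  27.3  18. ]
[139.9 -33.8  18. ]
[ 6.2 28.7 18. ]
[  7.6 -31.   18. ]
[-29.97, -30.52, -9.5, 0.164, -0.225, 1.252] steps>= 11
[-41.35, -22.44, -3.06, 0.164, -0.225, 1.252] steps>= 12
```

Call:
apply_moves:
  targets:
    - [-30,-30.5,-9.5,0.164,-0.225,1.252,0.75]
    - [-30,-30.5,-9.5,0.164,-0.225,1.252,0.75]
    - [-30,-30.5,-9.5,0.164,-0.225,1.252,0.75]
    - [-30,-30.5,-9.5,0.164,-0.225,1.252,0.75]
    - [-30,-30.5,-9.5,0.164,-0.225,1.252,0.75]
    - [-30,-30.5,-9.5,0.164,-0.225,1.252,0.75]
    - [-30,-30.5,-9.5,0.164,-0.225,1.252,0.75]
    - [-30,-30.5,-9.5,0.164,-0.225,1.252,0.75]
    - [-30,-30.5,-9.5,0.164,-0.225,1.252,0.75]
    - [-30,-30.5,-9.5,0.164,-0.225,1.252,0.75]
    - [-30,-30.5,-9.5,0.164,-0.225,1.252,0.75]
    - [-30,-30.5,-9.5,0.164,-0.225,1.252,0.75]
    - [-41.3,-22.4,-3,0.164,-0.225,1.252,0.75]
    - [-41.3,-22.4,-3,0.164,-0.225,1.252,0.75]
    - [-41.3,-22.4,-3,0.164,-0.225,1.252,0.75]
    - [-41.3,-22.4,-3,0.164,-0.225,1.252,0.75]
    - [-41.3,-22.4,-3,0.164,-0.225,1.252,0.75]
    - [-41.3,-22.4,-3,0.164,-0.225,1.252,0.75]
    - [-41.3,-22.4,-3,0.164,-0.225,1.252,0.75]

```text
clock: 1.68
eef_pos: [533.5, 258.5, 234.9]
orientation: [[0.037, 0.999, -0.011], [0.966, -0.038, -0.257], [-0.257, -0.001, -0.966]]
ft_force: [0.6, -1.2, -0.5]
opening: 77.3
grasp_force: 0.0
```

```bash
python3 - <<'E'
from h import *
st=manip.get_state(); np.savez("pics/w1.npz",*cam("wrist")); im=manip.snapshot("wrist"); cv2.imwrite("pics/w1.png",im)
cv2.imwrite("pics/w1b.png",cv2.resize(im,(768,576),interpolation=cv2.INTER_CUBIC))
print(st['clock'],st['eef_pos'],st['joints'],"\n",st['orientation'])
E
```

```text
1.6833 [533.46739381 258.46244037 234.92334261] [-9.44507672e-01  5.33404457e-01  4.31305808e-01  1.56285058e+00
  6.22473216e-04  1.23462687e+00 -5.89610390e-01] 
 [[ 0.03662035  0.99926531 -0.01130413]
 [ 0.96561075 -0.03829606 -0.25715616]
 [-0.25740014 -0.00149825 -0.96630374]]
```

View pics/w1b.png

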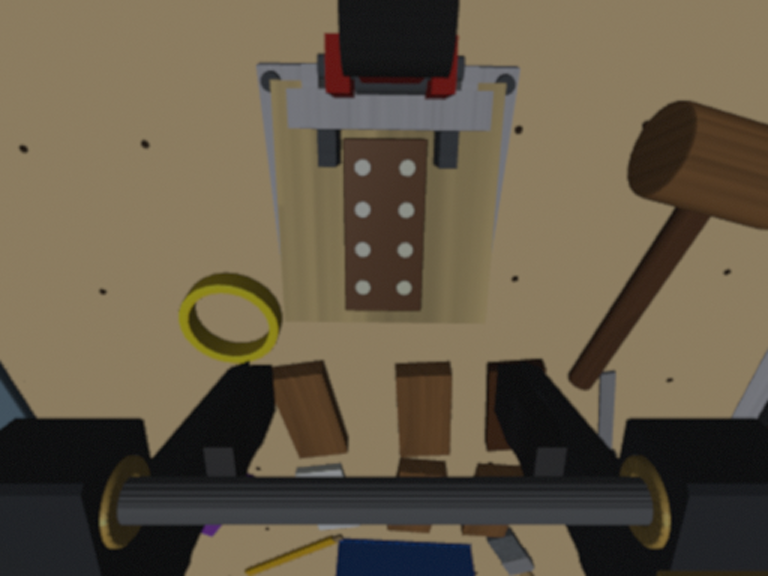

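The wrist view (scaled 1.5x) shows the deck's upper end at row 322 (columns 285 to 485) and the backstop top edge at row 129 (288 to 492). The cheek corners are at (340,166) and (436,166), and the used board runs from (344,138) to (421,310).

```bash
python3 - <<'E'
from h import *
from scipy.optimize import least_squares
z=np.load("pics/w1.npz"); C=(z['arr_0'],z['arr_1'],z['arr_2'])
D=np.array([[152,-84,0],[152,84,0],[0,-50,120],[0,50,120],[24,-34,45],[24,34,45]],float)
P=np.array([[285,322],[485,322],[288,129],[492,129],[340,166],[436,166]],float)/1.5-.2
f=lambda v:(proj(C,D@deckR(v[2]).T+[v[0],v[1],30])-P).ravel()
s=least_squares(f,[536,289,-1.61],x_scale=[10,10,.1]);v=s.x
print(v,f(v).reshape(-1,2).round(1).tolist())
B=deckR(v[2]); o=np.array([v[0],v[1],30])
for uv in [(344,138),(427,138),(346,309),(421,310)]:
    oo,d=ray(C,np.array(uv)/1.5-.2); q=B.T@(oo-o); e=B.T@d; print((q+e*(18-q[2])/e[2]).round(1))
E
```

```text
[536.42372997 290.60632937  -1.61705522] [[0.2, -0.9], [0.9, 0.2], [0.2, -1.0], [-0.8, 0.2], [-2.4, 0.6], [2.4, 1.2]]
[  6.2 -30.8  18. ]
[ 5.7 27.3 18. ]
[134.3 -31.7  18. ]
[134.6  27.4  18. ]
```

```bash
cat >> h.py <<'E'
V=(536.3,290.2,-1.614); B=deckR(V[2]); O=np.array([V[0],V[1],30.]); RT=np.c_[-B[:,0],B[:,1],-B[:,2]]
dk=lambda *p:O+B@np.array(p,float)
E
python3 - <<'E'
from h import *
plan([(dk(102,-2,60),RT),(dk(102,-2,3),RT)])
E
```

```text
[-1.83, -0.07, 13.03, 0.0, -0.002, 0.005] steps>= 4
[-1.84, -0.07, 18.73, 0.0, -0.002, 0.005] steps>= 5
```

Call:
apply_moves:
  targets:
    - [-1.83,-0.07,13,0,-0.002,0.005,0.75]
    - [-1.83,-0.07,13,0,-0.002,0.005,0.75]
    - [-1.83,-0.07,13,0,-0.002,0.005,0.75]
    - [-1.83,-0.07,13,0,-0.002,0.005,0.75]
    - [-1.84,-0.07,16,0,-0.002,0.005,0.75]
    - [-1.84,-0.07,17.5,0,-0.002,0.005,0.75]
    - [-1.84,-0.07,18.3,0,-0.002,0.005,0.75]
    - [-1.84,-0.07,18.7,0,-0.002,0.005,0.75]
    - [-1.84,-0.07,18.7,0,-0.002,0.005,0.75]
    - [-1.84,-0.07,18.7,0,-0.002,0.005,-0.2]
    - [-1.84,-0.07,18.7,0,-0.002,0.005,-0.2]
    - [-1.84,-0.07,18.7,0,-0.002,0.005,-0.2]
    - [-1.84,-0.07,18.7,0,-0.002,0.005,-0.2]
    - [-1.84,-0.07,18.7,0,-0.002,0.005,-0.2]
    - [-1.84,-0.07,18.7,0,-0.002,0.005,-0.2]
  squeeze: 30

```text
clock: 2.98
eef_pos: [531.2, 191.9, 59.6]
orientation: [[0.044, 0.999, -0.01], [0.965, -0.045, -0.259], [-0.259, 0.002, -0.966]]
ft_force: [0.1, -0.6, -0.5]
opening: 39.1
grasp_force: 0.0
```

```bash
python3 - <<'E'
from h import *
s=manip.get_state(); print("deck",(B.T@(s['eef_pos']-O)).round(1))
plan([(dk(102,-2,90),RT),((530,100,200),toolR(.7)),((500,-370,200),toolR(-.09)),((495,-379,72),toolR(-.09))])
E
```

```text
deck [102.7  -0.8   3.1]
[0.07, -0.11, -8.69, 0.001, 0.0, -0.002] steps>= 3
[-12.51, 0.31, -11.18, 0.11, 0.247, 0.82] steps>= 7
[-57.99, -0.56, 1.02, 0.213, 0.201, 1.605] steps>= 14
[-55.56, -1.04, 13.63, 0.213, 0.201, 1.605] steps>= 14
```

```bash
python3 - <<'E'
from h import *
im=manip.snapshot("wrist"); s=manip.snapshot("scene")
a=cv2.resize(im,(640,480)); b=cv2.resize(s[100:220,220:340],(480,480),interpolation=cv2.INTER_CUBIC)
cv2.imwrite("pics/w2.png",cv2.resize(np.hstack([a,b]),(800,343)))
print(manip.get_state()['opening'])
E
```

```text
35.1990002513669
```

View pics/w2.png

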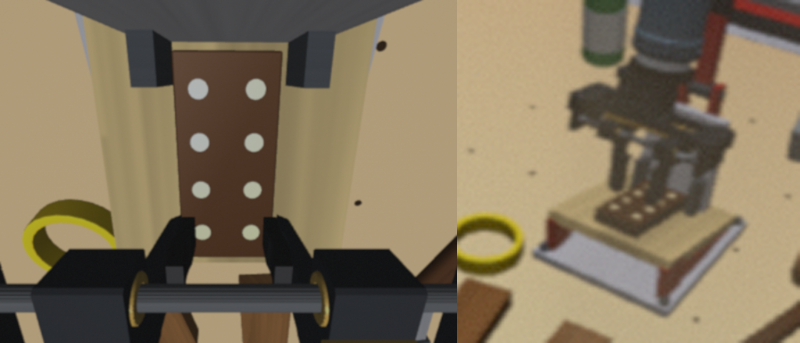

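The fingers closed above the board: the tips sit at about (190,220), over its top face. So the open tips are retracted well behind the TCP. I'll open and feel for the deck, lower down.

Call:
apply_moves:
  targets:
    - [0,-0.1,-2,0,0,0,0.75]
    - [0,-0.1,-2,0,0,0,0.75]
    - [0,-0.1,-2,0,0,0,0.75]
    - [0,-0.1,-2,0,0,0,0.6]
    - [0,-0.1,-2,0,0,0,0.6]
    - [0,-0.1,-1,0,0,0,0.6]
    - [0,-0.1,0,0,0,0,0.6]
    - [0,-0.1,0.5,0,0,0,0.6]
    - [0,-0.1,0.8,0,0,0,0.6]
    - [0,-0.1,0.8,0,0,0,0.6]

```text
clock: 3.92
eef_pos: [529.3, 188.9, 50.5]
orientation: [[0.044, 0.999, -0.012], [0.964, -0.046, -0.261], [-0.261, -0.0, -0.965]]
ft_force: [0.2, -0.0, 0.8]
opening: 70.3
grasp_force: 0.0
```

```bash
python3 - <<'E'
from h import *
s=manip.get_state(); print("deck",(B.T@(s['eef_pos']-O)).round(1),s['opening'],s['ft_force'])
E
```

```text
deck [103.4  -2.6  -6.5] 70.32252396479868 [ 0.21111661 -0.01043355  0.79331312]
```

Call:
apply_moves:
  targets:
    - [0,0,0.1,0,0,0,0]
    - [0,0,0.1,0,0,0,0]
    - [0,0,0.1,0,0,0,0]
    - [0,0,0.1,0,0,0,0]
    - [0,0,0.1,0,0,0,0]
    - [0,0,0.1,0,0,0,0]
  squeeze: 30

```text
clock: 4.42
eef_pos: [530.1, 189.6, 50.9]
orientation: [[0.044, 0.999, -0.01], [0.965, -0.045, -0.259], [-0.259, 0.002, -0.966]]
ft_force: [0.0, -0.4, -0.5]
opening: 44.0
grasp_force: 0.0
```

```bash
python3 - <<'E'
from h import *
C=cam("wrist"); im=manip.snapshot("wrist"); s=manip.get_state()
A=s['orientation'];p=s['eef_pos']
g=im.copy()
for h,c in [(0,(0,0,255)),(10,(0,255,255)),(20,(0,255,0)),(30,(255,255,0))]:
    for y in(-22,22):
        u=proj(C,p+A@[0,y,-h])[0]; cv2.circle(g,tuple(int(round(x)) for x in u),2,c,-1)
cr=cv2.resize(g[150:384,130:400],None,fx=2,fy=2,interpolation=cv2.INTER_CUBIC)
sc=manip.snapshot("scene"); b=cv2.resize(sc[120:220,230:330],(468,468),interpolation=cv2.INTER_CUBIC)
o=np.hstack([cr,b]);cv2.imwrite("pics/w3.png",cv2.resize(o,None,fx=.79,fy=.79)); print(s['opening'],(B.T@(p-O)).round(1))
E
```

```text
44.06231208922285 [102.8  -1.8  -6. ]
```

View pics/w3.png

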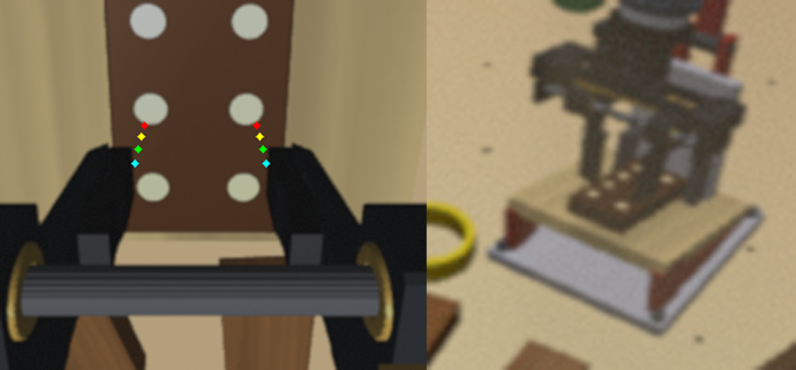

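The tips show about 20 mm behind the TCP at this opening, near the green dots. I'll keep probing deeper with the fingers open.

Call:
apply_moves:
  targets:
    - [0,0,-1.5,0,0,0,0.6]
    - [0,0,-1.5,0,0,0,0.6]
    - [0,0,-1.5,0,0,0,0.6]
    - [0,0,-1.5,0,0,0,0.6]
    - [0,0,0,0,0,0,0.6]
    - [0,0,0.5,0,0,0,0.6]
    - [0,0,0.8,0,0,0,0.6]
    - [0,0,1.0,0,0,0,0.6]
    - [0,0,1.0,0,0,0,0.6]

```text
clock: 5.27
eef_pos: [529.7, 186.6, 40.7]
orientation: [[0.044, 0.999, -0.011], [0.965, -0.046, -0.26], [-0.26, 0.001, -0.966]]
ft_force: [-0.4, -0.3, -0.8]
opening: 70.4
grasp_force: 0.0
```

Call:
apply_moves:
  targets:
    - [0,0,0.2,0,0,0,0.6]
    - [0,0,0.4,0,0,0,0.6]
    - [0,0,0.4,0,0,0,0.6]

```text
clock: 5.52
eef_pos: [529.8, 185.8, 37.1]
orientation: [[0.044, 0.999, -0.011], [0.965, -0.045, -0.259], [-0.259, 0.001, -0.966]]
ft_force: [0.3, 0.5, -0.9]
opening: 70.9
grasp_force: 0.0
```

Call:
apply_moves:
  targets:
    - [0,0,0,0,0,0,0.2]
    - [0,0,0,0,0,0,0.2]
    - [0,0,0,0,0,0,0.2]
    - [0,0,0,0,0,0,0.2]
    - [0,0,0,0,0,0,0.2]
  squeeze: 30

```text
clock: 5.93
eef_pos: [530.0, 185.9, 37.3]
orientation: [[0.044, 0.999, -0.01], [0.965, -0.045, -0.259], [-0.259, 0.001, -0.966]]
ft_force: [1.3, -0.4, 0.4]
opening: 59.4
grasp_force: 30.0
```

Gripped: the opening is 59.4 mm at 30 N, with the TCP about 20 mm below the board's underside. I'll use that offset from here on.

```bash
python3 - <<'E'
from h import *
s=manip.get_state(); print("deck",(B.T@(s['eef_pos']-O)).round(1))
plan([(dk(102,-2,70),RT),((530,100,180),toolR(.7)),((500,-370,180),toolR(-.09)),((495,-379,55),toolR(-.09))])
E
```

```text
deck [102.8  -1.8 -20. ]
[0.07, -0.01, -9.0, 0.001, 0.0, -0.002] steps>= 3
[-11.99, 0.41, -11.56, 0.11, 0.247, 0.82] steps>= 7
[-57.47, -0.46, 0.65, 0.213, 0.201, 1.605] steps>= 14
[-55.12, -0.94, 12.96, 0.213, 0.201, 1.605] steps>= 14
```

Call:
apply_moves:
  targets:
    - [0,0,-3,0,0,0,0.2]
    - [0,0,-6,0,0,0,0.2]
    - [0,0,-9,0,0,0,0.2]
    - [-4,0,-11,0.04,0.08,0.2,0.2]
    - [-8,0,-11.5,0.06,0.15,0.4,0.2]
    - [-12,0.4,-11.5,0.1,0.2,0.6,0.2]
    - [-12,0.4,-11.5,0.11,0.247,0.82,0.2]
    - [-57.5,-0.5,0.6,0.213,0.2,1.605,0.2]
    - [-57.5,-0.5,0.6,0.213,0.2,1.605,0.2]
    - [-57.5,-0.5,0.6,0.213,0.2,1.605,0.2]
    - [-57.5,-0.5,0.6,0.213,0.2,1.605,0.2]
    - [-57.5,-0.5,0.6,0.213,0.2,1.605,0.2]
    - [-57.5,-0.5,0.6,0.213,0.2,1.605,0.2]
    - [-57.5,-0.5,0.6,0.213,0.2,1.605,0.2]
    - [-57.5,-0.5,0.6,0.213,0.2,1.605,0.2]
    - [-57.5,-0.5,0.6,0.213,0.2,1.605,0.2]
    - [-57.5,-0.5,0.6,0.213,0.2,1.605,0.2]
    - [-57.5,-0.5,0.6,0.213,0.2,1.605,0.2]
    - [-57.5,-0.5,0.6,0.213,0.2,1.605,0.2]
    - [-57.5,-0.5,0.6,0.213,0.2,1.605,0.2]

```text
clock: 7.6
eef_pos: [496.9, -375.4, 180.7]
orientation: [[0.995, -0.096, -0.002], [-0.096, -0.995, -0.004], [-0.002, 0.004, -1.0]]
ft_force: [1.1, 1.6, -0.3]
opening: 59.3
grasp_force: 30.0
```

```bash
python3 - <<'E'
from h import *
s=manip.get_state(); im=manip.snapshot("top"); cv2.imwrite("pics/t2.png",im)
cv2.imwrite("pics/t2c.png",cv2.resize(im[90:310,200:460],None,fx=2,fy=2,interpolation=cv2.INTER_CUBIC))
print(s['opening'],s['eef_pos'])
plan([((495,-379,55),toolR(-.09))])
E
```

```text
59.30204476784062 [ 496.94976144 -375.35569865  180.74309265]
[-0.23, 0.69, 12.54, 0.002, 0.002, -0.003] steps>= 4
```

View pics/t2c.png

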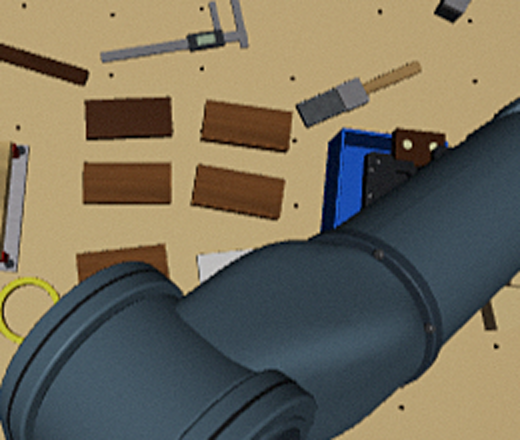

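The board is held over the bin and the other parts look undisturbed. Releasing.

Call:
apply_moves:
  targets:
    - [-0.2,0.7,4,0,0,0,0.2]
    - [-0.2,0.7,8,0,0,0,0.2]
    - [-0.2,0.7,11,0,0,0,0.2]
    - [-0.2,0.7,12.5,0,0,0,0.2]
    - [-0.2,0.7,12.5,0,0,0,0.2]
    - [-0.2,0.7,12.5,0,0,0,0.6]
    - [-0.2,0.7,12.5,0,0,0,0.6]
    - [-0.2,0.7,12.5,0,0,0,0.6]
    - [-0.2,0.7,9,0,0,0,0.65]
    - [-0.2,0.7,5,0,0,0,0.65]
    - [-0.2,0.7,1,0,0,0,0.65]

```text
clock: 8.57
eef_pos: [496.8, -377.2, 173.2]
orientation: [[0.996, -0.09, -0.001], [-0.09, -0.996, -0.001], [-0.0, 0.001, -1.0]]
ft_force: [1.2, -0.9, 0.5]
opening: 72.6
grasp_force: 0.0
```

```bash
cat >> h.py <<'E'
def parts(im,C):
    """brown/white rectangles on the bed in the top view -> [(kind,(x,y),heading of long axis near +y,size)]"""
    hsv=cv2.cvtColor(cv2.GaussianBlur(im,(0,0),.6),cv2.COLOR_BGR2HSV); out=[]
    for kind,lo,hi,z in [("brown",(6,135,30),(17,255,125),24),("white",(0,0,120),(179,40,255),12)]:
        m=cv2.inRange(hsv,lo,hi); m=cv2.morphologyEx(m,cv2.MORPH_OPEN,np.ones((3,3)))
        for c in cv2.findContours(m,0,2)[0]:
            if not 500<cv2.contourArea(c)<1100: continue
            v=np.median(hsv[...,2][cv2.drawContours(np.zeros(m.shape,np.uint8),[c],-1,255,-1)>0])
            k="fresh" if kind=="brown" and v<68 else kind; zz=18 if k=="fresh" else z
            W=np.array([onz(C,p,zz)[:2] for p in c[:,0]],np.float32); b=cv2.boxPoints(cv2.minAreaRect(W))
            e=[b[1]-b[0],b[2]-b[1]]; l=max(e,key=np.linalg.norm); s_=min(e,key=np.linalg.norm)
            a=np.arctan2(l[1],l[0]); a=a if a>0 else a+np.pi
            out.append((k,b.mean(0).round(1).tolist(),round(float(a),3),[round(float(np.linalg.norm(l))),round(float(np.linalg.norm(s_)))],int(v)))
    return out
def look():
    C=cam("top"); im=manip.snapshot("top"); r=parts(im,C)
    for q in r: print(q)
    return im
E
python3 - <<'E'
from h import *
for q in parts(cv2.imread("pics/top0.png"),cam("top")): print(q)
print("now");look()
s=manip.get_state(); print(s['eef_pos'],s['joints'].round(2))
E
```

```text
('brown', [437.20001220703125, -23.5], 1.705, [129, 59], 82)
('fresh', [538.7000122070312, 237.3000030517578], 1.589, [123, 63], 42)
('brown', [554.0999755859375, -189.60000610351562], 1.408, [129, 61], 81)
('brown', [563.4000244140625, -28.700000762939453], 1.59, [127, 57], 81)
('brown', [654.2999877929688, -204.39999389648438], 1.44, [130, 63], 81)
('fresh', [666.0, -28.5], 1.598, [126, 60], 53)
('white', [440.3999938964844, -198.8000030517578], 1.701, [129, 59], 161)
now
('brown', [554.2000122070312, -189.60000610351562], 1.406, [129, 61], 98)
('brown', [563.4000244140625, -27.299999237060547], 1.589, [124, 57], 97)
('brown', [654.5999755859375, -204.0], 1.442, [129, 63], 98)
('fresh', [666.0, -28.5], 1.598, [126, 60], 64)
('white', [838.7000122070312, 779.0999755859375], 3.14, [246, 26], 138)
[ 500.11020924 -381.17230354  181.83172328] [ 0.06  0.63  0.78  1.67 -0.5   1.04 -0.67]
```

```bash
python3 - <<'E'
from h import *
R1=toolR(1.598)
plan([((666.3,-60.3,90),R1),((666.3,-60.3,-19),R1)])
E
```

```text
[13.54, -33.53, 9.08, 0.014, -0.002, -1.689] steps>= 14
[13.42, -33.62, 19.97, 0.014, -0.002, -1.689] steps>= 14
```

Call:
apply_moves:
  targets:
    - [4,-10,0,0,0,-0.4,0.73]
    - [13.5,-33.5,4,0.014,0,-1.689,0.73]
    - [13.5,-33.5,4,0.014,0,-1.689,0.73]
    - [13.5,-33.5,4,0.014,0,-1.689,0.73]
    - [13.5,-33.5,4,0.014,0,-1.689,0.73]
    - [13.5,-33.5,4,0.014,0,-1.689,0.73]
    - [13.5,-33.5,6,0.014,0,-1.689,0.73]
    - [13.5,-33.5,6,0.014,0,-1.689,0.73]
    - [13.5,-33.5,6,0.014,0,-1.689,0.73]
    - [13.5,-33.5,6,0.014,0,-1.689,0.73]
    - [13.5,-33.5,6,0.014,0,-1.689,0.73]
    - [13.5,-33.5,9,0.014,0,-1.689,0.73]
    - [13.5,-33.5,9,0.014,0,-1.689,0.73]
    - [13.5,-33.5,9,0.014,0,-1.689,0.73]
    - [13.5,-33.5,9,0.014,0,-1.689,0.73]
    - [13.5,-33.5,9,0.014,0,-1.689,0.73]
    - [13.5,-33.5,9,0.014,0,-1.689,0.73]

```text
clock: 10.03
eef_pos: [662.0, -55.8, 81.2]
orientation: [[-0.026, 1.0, -0.008], [1.0, 0.026, 0.008], [0.008, -0.008, -1.0]]
ft_force: [0.6, 0.2, -0.6]
opening: 76.1
grasp_force: 0.0
```

```bash
python3 - <<'E'
from h import *
C=cam("wrist"); im=manip.snapshot("wrist"); s=manip.get_state(); print(s['eef_pos'],s['opening'])
E=np.array([[666,-28.5,18]]); 
cv2.imwrite("pics/w4.png",im)
plan([((666.3,-60.3,-19),toolR(1.598))])
E
```

```text
[661.88186169 -55.74110321  80.99570154] 75.88540975674003
[-0.55, 0.51, 9.99, -0.008, -0.008, -0.001] steps>= 3
```

View pics/w4.png

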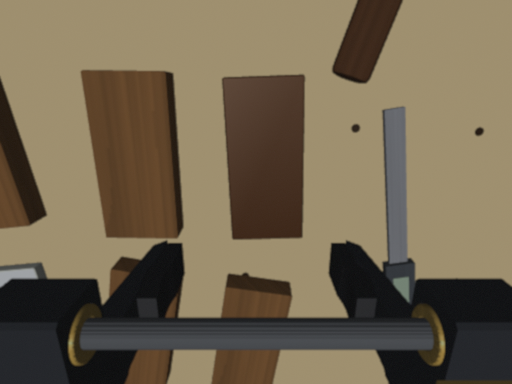

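The fresh board's corners are at (224,79), (303,76), (301,238) and (233,240). The caliper bar's near edge is at about (386,200), and the caliper head is at (387,265).

```bash
python3 - <<'E'
from h import *
C=cam("wrist")
q=np.array([onz(C,u,18)[:2] for u in [(224,79),(303,76),(301,238),(233,240)]]);print(q.round(1),q.mean(0))
for u in [(386,200),(384,265)]: print(onz(C,u,6).round())
E
```

```text
[[635.4  32.5]
 [692.   36. ]
 [699.8 -92. ]
 [642.3 -95.6]] [667.37101378 -29.77112789]
[771. -60.   6.]
[ 779. -123.    6.]
```

Call:
apply_moves:
  targets:
    - [-0.67,0.75,4,-0.008,-0.008,-0.028,0.73]
    - [-0.67,0.75,7,-0.008,-0.008,-0.028,0.73]
    - [-0.67,0.75,9,-0.008,-0.008,-0.028,0.73]
    - [-0.67,0.75,9.6,-0.008,-0.008,-0.028,0.73]
    - [-0.67,0.75,9.9,-0.008,-0.008,-0.028,0.73]
    - [-0.67,0.75,10,-0.008,-0.008,-0.028,0.73]
    - [-0.67,0.75,10,-0.008,-0.008,-0.028,0.2]
    - [-0.67,0.75,10,-0.008,-0.008,-0.028,0.2]
    - [-0.67,0.75,10,-0.008,-0.008,-0.028,0.2]
    - [-0.67,0.75,10,-0.008,-0.008,-0.028,0.2]
    - [-0.67,0.75,10,-0.008,-0.008,-0.028,0.2]
    - [-0.67,0.75,10,-0.008,-0.008,-0.028,0.2]
  squeeze: 30

```text
clock: 11.08
eef_pos: [669.3, -61.3, -18.5]
orientation: [[-0.056, 0.998, 0.001], [0.998, 0.056, 0.001], [0.0, 0.001, -1.0]]
ft_force: [0.4, 0.6, 7.4]
opening: 59.0
grasp_force: 30.0
```

Gripped. The tips touched the bed at TCP z ≈ -18.5, so the board's underside is level with the tips.

```bash
python3 - <<'E'
from h import *
plan([((667,-61,60),toolR(1.625)),(dk(112,0,80),RT),(dk(101,0,45),RT),(dk(101,0,-14),RT)])
E
```

```text
[0.05, -0.22, -7.85, 0.001, -0.0, 0.002] steps>= 2
[27.15, -12.15, -15.48, 0.014, -0.262, 0.099] steps>= 9
[27.3, -12.14, -11.81, 0.014, -0.262, 0.099] steps>= 8
[25.78, -12.3, -6.11, 0.014, -0.262, 0.099] steps>= 8
```

Call:
apply_moves:
  targets:
    - [0,0,-4,0,0,0,0.2]
    - [0,0,-8,0,0,0,0.2]
    - [3,-1,-12,0,0,0,0.2]
    - [27.1,-12.1,-15.5,0.014,-0.262,0.099,0.2]
    - [27.1,-12.1,-15.5,0.014,-0.262,0.099,0.2]
    - [27.1,-12.1,-15.5,0.014,-0.262,0.099,0.2]
    - [27.1,-12.1,-15.5,0.014,-0.262,0.099,0.2]
    - [27.1,-12.1,-15.5,0.014,-0.262,0.099,0.2]
    - [27.1,-12.1,-15.5,0.014,-0.262,0.099,0.2]
    - [27.1,-12.1,-15.5,0.014,-0.262,0.099,0.2]
    - [27.1,-12.1,-15.5,0.014,-0.262,0.099,0.2]
    - [27.3,-12.1,-11.8,0.014,-0.262,0.099,0.2]
    - [27.3,-12.1,-11.8,0.014,-0.262,0.099,0.2]
    - [27.3,-12.1,-11.8,0.014,-0.262,0.099,0.2]

```text
clock: 12.25
eef_pos: [530.7, 203.7, 97.5]
orientation: [[0.041, 0.999, -0.016], [0.965, -0.043, -0.26], [-0.261, -0.005, -0.965]]
ft_force: [0.6, 0.3, -1.1]
opening: 59.1
grasp_force: 30.0
```

```bash
cat >> h.py <<'E'
def dstat():
    s=manip.get_state(); w=R.from_matrix(RT.T@s['orientation']).as_rotvec()
    print("deck TCP",(B.T@(s['eef_pos']-O)).round(1),"rot err",w.round(3),"force deck",(B.T@s['ft_force']).round(1),"open",round(s['opening'],1),"t",s['clock'])
E
python3 - <<'E'
from h import *
dstat(); plan([(dk(101,0,-16),RT),(dk(94,0,-17),RT)])
im=manip.snapshot("wrist"); cv2.imwrite("pics/w5.png",im)
E
```

```text
deck TCP [101.2  -1.8  42.7] rot err [ 0.005 -0.002 -0.001] force deck [-0.6  0.6 -1. ] open 59.1 t 12.25
[0.03, 0.21, 5.87, -0.005, 0.002, 0.001] steps>= 2
[0.73, 0.21, 5.97, -0.005, 0.002, 0.001] steps>= 2
```

View pics/w5.png

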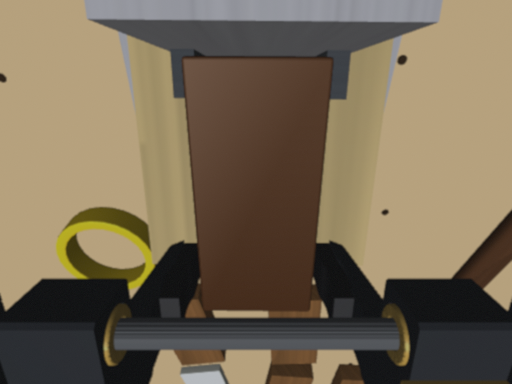

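The board is centred between the cheeks (its low end spans columns 184 to 332, the cheeks 172 to 349). Lowering and pushing to the backstop.

Call:
apply_moves:
  targets:
    - [0,0.2,3,-0.005,0.002,0,0.2]
    - [0,0.2,5,-0.005,0.002,0,0.2]
    - [0,0.2,5.8,-0.005,0.002,0,0.2]
    - [0,0.2,5.9,-0.005,0.002,0,0.2]
    - [0.4,0.2,5.9,-0.005,0.002,0,0.2]
    - [0.6,0.2,5.9,-0.005,0.002,0,0.2]
    - [0.7,0.2,5.9,-0.005,0.002,0,0.2]
    - [0.7,0.2,5.9,-0.005,0.002,0,0.2]

```text
clock: 12.97
eef_pos: [534.3, 193.1, 41.3]
orientation: [[0.043, 0.999, -0.008], [0.965, -0.044, -0.26], [-0.26, 0.003, -0.966]]
ft_force: [0.3, -6.6, 5.0]
opening: 59.0
grasp_force: 30.0
```

```bash
python3 -c "
from h import *
dstat()"
```

```text
deck TCP [ 96.7   2.2 -14.2] rot err [-0.003 -0.002  0.002] force deck [7.6 0.6 3.1] open 59.0 t 12.9667
```

Call:
apply_moves:
  targets:
    - [-0.05,-0.2,0.1,0,0,0,0.2]
    - [-0.05,-0.2,0.1,0,0,0,0.2]
    - [-0.05,-0.2,0.1,0,0,0,0.73]
    - [-0.05,-0.2,0.1,0,0,0,0.73]
    - [-0.05,-0.2,0.1,0,0,0,0.73]
    - [-0.05,-0.2,-3,0,0,0,0.73]
    - [-0.05,-0.2,-7,0,0,0,0.73]
    - [-0.05,-0.2,-10,0,0,0,0.73]
    - [-6,-0.2,-12,0,0,0,0.73]
    - [-10,-0.2,-12,0,0,0,0.73]
    - [-14,-0.2,-12,0,0,0,0.73]
    - [-20,-0.2,-12,0,0.2,0,0.73]
    - [-24,-0.2,-12,0,0.26,0,0.73]
    - [-24,-0.2,-12,0,0.26,0,0.73]

```text
clock: 14.13
eef_pos: [522.4, -8.8, 219.0]
orientation: [[0.046, 0.999, 0.007], [0.999, -0.046, 0.005], [0.005, 0.006, -1.0]]
ft_force: [1.4, -1.5, -0.2]
opening: 76.7
grasp_force: 0.0
```

```bash
python3 - <<'E'
from h import *
im=look(); cv2.imwrite("pics/t3.png",im); s=manip.get_state(); print(s['eef_pos'],s['joints'].round(2))
C=cam("wrist"); im=manip.snapshot("wrist"); cv2.imwrite("pics/w6.png",im)
E
```

```text
('fresh', [543.5999755859375, 242.89999389648438], 1.555, [122, 63], 50)
('fresh', [531.9000244140625, -381.70001220703125], 3.056, [127, 56], 57)
('brown', [554.2000122070312, -189.6999969482422], 1.406, [129, 61], 96)
('brown', [654.5999755859375, -204.0], 1.442, [129, 63], 96)
('white', [440.3999938964844, -198.60000610351562], 1.7, [129, 59], 185)
('white', [838.7000122070312, 778.7999877929688], 0.002, [246, 26], 136)
[522.49845204 -19.64805599 221.19758593] [-0.46  0.32  0.51  1.89 -0.19  0.97  0.07]
```

View pics/w6.png

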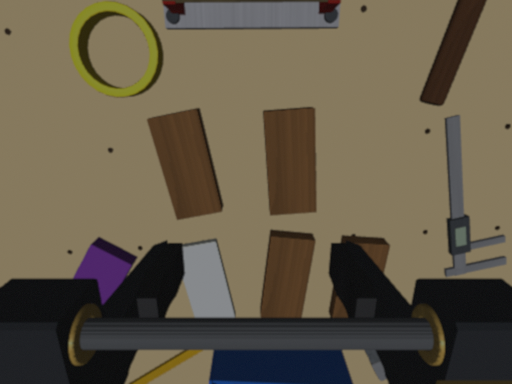

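The two near blanks show with corners (263,112), (314,108), (315,211), (271,214) and (149,120), (198,110), (222,209), (178,218).

```bash
cat >> h.py <<'E'
def corners(C,uv,z):
    q=np.array([onz(C,u,z)[:2] for u in uv]); c=q.mean(0); l=(q[0]+q[1]-q[2]-q[3])/2
    a=np.arctan2(l[1],l[0]); print("centre",c.round(1),"heading",a.round(3),"L",np.linalg.norm(l).round(1),"W",np.linalg.norm(q[0]+q[3]-q[1]-q[2])/2)
    return c,a
def pick(c,a,z=-17,off=32,zs=(60,)):
    g=np.array(c)-off*np.array([np.cos(a),np.sin(a)])
    plan([((g[0],g[1],h),toolR(a)) for h in (*zs,z)])
E
python3 - <<'E'
from h import *
C=cam("wrist")
c,a=corners(C,[(263,112),(314,108),(315,211),(271,214)],24)
corners(C,[(149,120),(198,110),(222,209),(178,218)],24)
pick(c,a)
E
```

```text
centre [565.5 -23. ] heading 1.593 L 127.0 W 57.340979690868345
centre [440.2 -19.2] heading 1.703 L 124.4 W 58.104096997413734
[-3.75, 4.44, 16.03, 0.007, 0.001, -0.079] steps>= 5
[-3.74, 4.39, 23.73, 0.007, 0.001, -0.079] steps>= 6
```

Call:
apply_moves:
  targets:
    - [-4,4.4,16,0.007,0,-0.079,0.73]
    - [-4,4.4,16,0.007,0,-0.079,0.73]
    - [-4,4.4,16,0.007,0,-0.079,0.73]
    - [-4,4.4,16,0.007,0,-0.079,0.73]
    - [-4,4.4,18,0.007,0,-0.079,0.73]
    - [-4,4.4,20,0.007,0,-0.079,0.73]
    - [-4,4.4,22.5,0.007,0,-0.079,0.73]
    - [-4,4.4,23.3,0.007,0,-0.079,0.73]
    - [-4,4.4,23.7,0.007,0,-0.079,0.73]
    - [-4,4.4,23.7,0.007,0,-0.079,0.73]
    - [-4,4.4,23.7,0.007,0,-0.079,0.2]
    - [-4,4.4,23.7,0.007,0,-0.079,0.2]
    - [-4,4.4,23.7,0.007,0,-0.079,0.2]
    - [-4,4.4,23.7,0.007,0,-0.079,0.2]
    - [-4,4.4,23.7,0.007,0,-0.079,0.2]
  squeeze: 30

```text
clock: 15.48
eef_pos: [566.5, -46.7, -18.5]
orientation: [[-0.037, 0.999, -0.002], [0.999, 0.037, 0.0], [0.0, -0.002, -1.0]]
ft_force: [-1.2, 0.6, 7.1]
opening: 59.7
grasp_force: 29.9
```

```bash
cat >> h.py <<'E'
def place(base,gx,g=4,hov=3):
    """base: stack height under this board; gx: deck x of TCP when board is home; tips flush = TCP+18.5"""
    z=base-18.5+hov
    s=manip.get_state(); up=s['eef_pos']+[0,0,110]
    plan([(up,s['orientation']),(dk(gx+g+11,0,max(80,z+40)),RT),(dk(gx+g,0,max(z+35,45)),RT),(dk(gx+g,0,z),RT)])
E
python3 - <<'E'
from h import *
s=manip.get_state(); print(s['eef_pos'],s['ft_force'],s['opening'])
place(18,97)
E
```

```text
[566.52628381 -46.66915371 -18.50738463] [-1.19350812  0.55549383  7.08567928] 59.71782275952604
[0.01, -0.03, -11.0, 0.0, 0.0, 0.0] steps>= 3
[25.06, -2.51, -15.46, 0.008, -0.262, 0.08] steps>= 8
[25.22, -2.49, -11.79, 0.008, -0.262, 0.08] steps>= 7
[24.12, -2.57, -7.69, 0.008, -0.262, 0.08] steps>= 7
```

The arm was still swinging when I measured, so the grip is 12 mm off from where I wanted it. I'll regrip and add settling rows from now on.

Call:
apply_moves:
  targets:
    - [0,0,0,0,0,0,0.7]
    - [0,0,-0.1,0,0,0,0.7]
    - [0,0,-0.1,0,0,0,0.7]
    - [-0.6,0,-0.1,0,0,0,0.7]
    - [-1.2,0,-0.1,0,0,0,0.7]
    - [-1.2,0,-0.1,0,0,0,0.7]
    - [-1.2,0,-0.1,0,0,0,0.7]
    - [-1.2,0,-0.1,0,0,0,0.2]
    - [-1.2,0,-0.1,0,0,0,0.2]
    - [-1.2,0,-0.1,0,0,0,0.2]
    - [-1.2,0,-0.1,0,0,0,0.2]
    - [-1.2,0,-0.1,0,0,0,0.2]
  squeeze: 30

```text
clock: 16.48
eef_pos: [565.9, -58.5, -18.9]
orientation: [[-0.037, 0.999, -0.005], [0.999, 0.037, 0.0], [0.0, -0.005, -1.0]]
ft_force: [-0.2, 0.5, -0.7]
opening: 59.5
grasp_force: 29.9
```

```bash
python3 - <<'E'
from h import *
s=manip.get_state(); print(s['eef_pos'],s['ft_force'],s['opening'])
place(18,97)
E
```

```text
[565.87686494 -58.53121996 -18.85569771] [-0.18422221  0.51413396 -0.66612673] 59.46526839891551
[0.0, -0.05, -11.0, 0.0, 0.0, 0.0] steps>= 3
[26.25, -2.43, -15.49, 0.006, -0.262, 0.08] steps>= 8
[26.4, -2.4, -11.82, 0.006, -0.262, 0.08] steps>= 7
[25.3, -2.47, -7.72, 0.006, -0.262, 0.08] steps>= 7
```

Call:
apply_moves:
  targets:
    - [0,0,-4,0,0,0,0.2]
    - [0,0,-8,0,0,0,0.2]
    - [3,0,-12,0,0,0,0.2]
    - [26.2,-2.4,-15.5,0.006,-0.262,0.08,0.2]
    - [26.2,-2.4,-15.5,0.006,-0.262,0.08,0.2]
    - [26.2,-2.4,-15.5,0.006,-0.262,0.08,0.2]
    - [26.2,-2.4,-15.5,0.006,-0.262,0.08,0.2]
    - [26.2,-2.4,-15.5,0.006,-0.262,0.08,0.2]
    - [26.2,-2.4,-15.5,0.006,-0.262,0.08,0.2]
    - [26.2,-2.4,-15.5,0.006,-0.262,0.08,0.2]
    - [26.2,-2.4,-15.5,0.006,-0.262,0.08,0.2]
    - [26.4,-2.4,-11.8,0.006,-0.262,0.08,0.2]
    - [26.4,-2.4,-11.8,0.006,-0.262,0.08,0.2]
    - [26.4,-2.4,-11.8,0.006,-0.262,0.08,0.2]
    - [26.4,-2.4,-11.8,0.006,-0.262,0.08,0.2]
    - [26.4,-2.4,-11.8,0.006,-0.262,0.08,0.2]

```text
clock: 17.82
eef_pos: [533.6, 203.6, 100.7]
orientation: [[0.043, 0.999, -0.01], [0.965, -0.044, -0.258], [-0.258, 0.002, -0.966]]
ft_force: [-0.7, 0.1, -1.5]
opening: 59.7
grasp_force: 29.9
```

```bash
cat >> h.py <<'E'
def lower(base,gx,g=4,hov=2):
    dstat(); z=base-18.5+hov; plan([(dk(gx+g,0,z),RT),(dk(gx-2,0,z),RT)])
E
python3 -c "
from h import *
lower(18,97)"
```

```text
deck TCP [101.9   1.1  45.8] rot err [-0.001  0.     0.001] force deck [-0.4 -0.7 -1.4] open 59.7 t 17.8167
[0.09, -0.11, 4.43, 0.001, -0.0, -0.001] steps>= 2
[0.69, -0.11, 4.44, 0.001, -0.0, -0.001] steps>= 2
```

Call:
apply_moves:
  targets:
    - [0.1,-0.1,2,0,0,0,0.2]
    - [0.1,-0.1,3.5,0,0,0,0.2]
    - [0.1,-0.1,4.2,0,0,0,0.2]
    - [0.1,-0.1,4.4,0,0,0,0.2]
    - [0.1,-0.1,4.4,0,0,0,0.2]
    - [0.3,-0.1,4.4,0,0,0,0.2]
    - [0.5,-0.1,4.4,0,0,0,0.2]
    - [0.7,-0.1,4.4,0,0,0,0.2]
    - [0.7,-0.1,4.4,0,0,0,0.2]

```text
clock: 18.57
eef_pos: [532.2, 198.5, 55.9]
orientation: [[0.042, 0.999, -0.01], [0.965, -0.043, -0.26], [-0.261, 0.001, -0.965]]
ft_force: [0.7, -4.7, 1.5]
opening: 59.7
grasp_force: 29.9
```

```bash
python3 -c "
from h import *
dstat()"
```

```text
deck TCP [95.4 -0.1  1.2] rot err [-0.001 -0.002  0.   ] force deck [4.9 0.9 0.3] open 59.7 t 18.5667
```

Call:
apply_moves:
  targets:
    - [0,0,0.15,0,0,0,0.2]
    - [0,0,0.2,0,0,0,0.2]
    - [0,0,0.2,0,0,0,0.73]
    - [0,0,0.2,0,0,0,0.73]
    - [0,0,0.2,0,0,0,0.73]
    - [0,0,-3,0,0,0,0.73]
    - [0,0,-7,0,0,0,0.73]
    - [0,0,-10,0,0,0,0.73]
    - [-6,0,-12,0,0,0,0.73]
    - [-10,-2,-12,0,0.05,0,0.73]
    - [-14,-4,-12,0,0.1,0,0.73]
    - [-18,-6,-12,0,0.16,0,0.73]
    - [-22,-8,-12,0,0.22,0,0.73]
    - [-24,-8,-12,0,0.26,0,0.73]
    - [-24,-8,-12,0,0.26,0,0.73]
    - [-24,-8,-12,0,0.26,0,0.73]
    - [-24,-8,-12,0,0.26,0,0.73]
    - [-24,-8,-12,0,0.26,0,0.73]
    - [-24,-8,-12,0,0.26,0,0.73]

```text
clock: 20.15
eef_pos: [443.3, 4.4, 232.7]
orientation: [[0.039, 0.999, -0.001], [0.999, -0.039, -0.003], [-0.003, -0.001, -1.0]]
ft_force: [-1.1, 0.6, 0.1]
opening: 76.3
grasp_force: 0.0
```

```bash
cat >> h.py <<'E'
def wparts(z=24,dark=False):
    """brown rectangles in the wrist view, whole ones only"""
    C=cam("wrist"); im=manip.snapshot("wrist"); hsv=cv2.cvtColor(cv2.GaussianBlur(im,(0,0),1),cv2.COLOR_BGR2HSV)
    m=cv2.inRange(hsv,(6,120,50),(17,255,170)) if z==24 else cv2.inRange(hsv,(0,0,110),(179,45,255))
    m=cv2.morphologyEx(m,cv2.MORPH_OPEN,np.ones((5,5)))
    for c in cv2.findContours(m,0,2)[0]:
        if cv2.contourArea(c)<2500: continue
        W=np.array([onz(C,p,z)[:2] for p in c[:,0]],np.float32); b=cv2.boxPoints(cv2.minAreaRect(W))
        e=[b[1]-b[0],b[2]-b[1]]; l=max(e,key=np.linalg.norm); a=np.arctan2(l[1],l[0]); a=a if a>0 else a+np.pi
        print("wrist",b.mean(0).round(1),"head",round(float(a),3),[int(np.linalg.norm(x)) for x in e],c[:,0].mean(0).astype(int))
    return im
E
python3 - <<'E'
from h import *
s=manip.get_state(); print(s['eef_pos'],s['qd'].round(3))
im=wparts(); cv2.imwrite("pics/w7.png",im); t=look(); cv2.imwrite("pics/t4.png",t)
pick((438.5,-23),1.703)
E
```

```text
[443.33795659   4.37224428 232.65935307] [-0.002  0.003  0.007  0.001  0.005  0.     0.003]
wrist [437.4 -23.1] head 1.705 [128, 56] [250 174]
('fresh', [531.7000122070312, -381.79998779296875], 3.056, [126, 56], 54)
('brown', [545.4000244140625, 248.0], 1.548, [134, 69], 91)
('brown', [554.0999755859375, -189.60000610351562], 1.407, [129, 61], 91)
('brown', [654.2999877929688, -204.3000030517578], 1.44, [130, 63], 91)
('white', [440.3999938964844, -198.60000610351562], 1.7, [129, 59], 177)
[-5.8, 0.2, 17.28, -0.001, 0.003, -0.172] steps>= 5
[-5.78, 0.21, 24.98, -0.001, 0.003, -0.172] steps>= 7
```

Call:
apply_moves:
  targets:
    - [-5.8,0.1,17,0,0.003,-0.172,0.73]
    - [-5.8,0.1,17,0,0.003,-0.172,0.73]
    - [-5.8,0.1,17,0,0.003,-0.172,0.73]
    - [-5.8,0.1,17,0,0.003,-0.172,0.73]
    - [-5.8,0.1,17,0,0.003,-0.172,0.73]
    - [-5.8,0.1,19,0,0.003,-0.172,0.73]
    - [-5.8,0.1,22,0,0.003,-0.172,0.73]
    - [-5.8,0.1,24,0,0.003,-0.172,0.73]
    - [-5.8,0.1,24.6,0,0.003,-0.172,0.73]
    - [-5.8,0.1,25,0,0.003,-0.172,0.73]
    - [-5.8,0.1,25,0,0.003,-0.172,0.73]
    - [-5.8,0.1,25,0,0.003,-0.172,0.2]
    - [-5.8,0.1,25,0,0.003,-0.172,0.2]
    - [-5.8,0.1,25,0,0.003,-0.172,0.2]
    - [-5.8,0.1,25,0,0.003,-0.172,0.2]
    - [-5.8,0.1,25,0,0.003,-0.172,0.2]
  squeeze: 30

```text
clock: 21.58
eef_pos: [442.4, -55.9, -15.8]
orientation: [[-0.129, 0.992, 0.002], [0.992, 0.129, 0.001], [0.001, 0.002, -1.0]]
ft_force: [-0.2, 1.8, 7.3]
opening: 59.6
grasp_force: 30.0
```

```bash
python3 - <<'E'
from h import *
s=manip.get_state(); print(s['eef_pos'],s['ft_force'],s['opening'])
place(42,97)
E
```

```text
[442.3888183  -55.89866253 -15.82206244] [-0.15052939  1.78466171  7.33178025] 59.58825843912933
[0.01, 0.02, -11.0, 0.0, 0.0, 0.0] steps>= 3
[24.51, 12.3, -15.16, 0.024, -0.262, 0.171] steps>= 8
[25.08, 12.39, -13.09, 0.024, -0.262, 0.171] steps>= 8
[24.19, 12.23, -9.71, 0.024, -0.262, 0.171] steps>= 7
```

Call:
apply_moves:
  targets:
    - [0,0,-4,0,0,0,0.2]
    - [0,0,-8,0,0,0,0.2]
    - [2,1,-12,0,0,0,0.2]
    - [24.5,12.3,-15.2,0.024,-0.262,0.171,0.2]
    - [24.5,12.3,-15.2,0.024,-0.262,0.171,0.2]
    - [24.5,12.3,-15.2,0.024,-0.262,0.171,0.2]
    - [24.5,12.3,-15.2,0.024,-0.262,0.171,0.2]
    - [24.5,12.3,-15.2,0.024,-0.262,0.171,0.2]
    - [24.5,12.3,-15.2,0.024,-0.262,0.171,0.2]
    - [24.5,12.3,-15.2,0.024,-0.262,0.171,0.2]
    - [24.5,12.3,-15.2,0.024,-0.262,0.171,0.2]
    - [25,12.4,-13,0.024,-0.262,0.171,0.2]
    - [25,12.4,-13,0.024,-0.262,0.171,0.2]
    - [25,12.4,-13,0.024,-0.262,0.171,0.2]
    - [25,12.4,-13,0.024,-0.262,0.171,0.2]
    - [25,12.4,-13,0.024,-0.262,0.171,0.2]

```text
clock: 22.92
eef_pos: [532.5, 206.8, 114.4]
orientation: [[0.043, 0.999, -0.012], [0.965, -0.045, -0.258], [-0.259, -0.001, -0.966]]
ft_force: [0.6, -1.0, -1.3]
opening: 59.3
grasp_force: 30.0
```

```bash
python3 - <<'E'
from h import *
lower(42,97,hov=4)
cv2.imwrite("pics/w8.png",manip.snapshot("wrist"))
E
```

```text
deck TCP [102.5  -0.2  59.9] rot err [0.001 0.    0.001] force deck [ 0.6  0.6 -1.5] open 59.3 t 22.9167
[0.15, 0.02, 3.24, -0.001, -0.0, -0.001] steps>= 1
[0.75, 0.02, 3.24, -0.001, -0.0, -0.001] steps>= 1
```

View pics/w8.png

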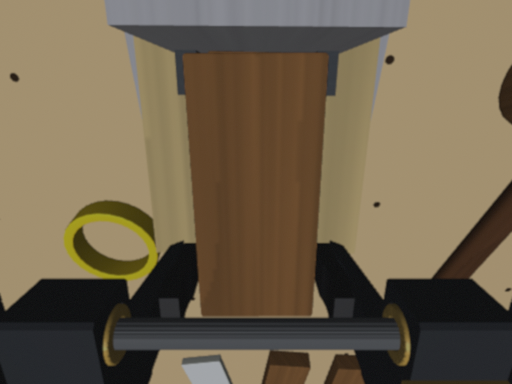

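The blank is held straight and centred over the stack (columns 186 to 327 at its low end).

Call:
apply_moves:
  targets:
    - [0.1,0,1.5,0,0,0,0.2]
    - [0.1,0,2.5,0,0,0,0.2]
    - [0.1,0,3,0,0,0,0.2]
    - [0.1,0,3.2,0,0,0,0.2]
    - [0.1,0,3.2,0,0,0,0.2]
    - [0.3,0,3.2,0,0,0,0.2]
    - [0.5,0,3.2,0,0,0,0.2]
    - [0.7,0,3.2,0,0,0,0.2]
    - [0.7,0,3.2,0,0,0,0.2]

```text
clock: 23.72
eef_pos: [532.2, 203.9, 81.2]
orientation: [[0.043, 0.999, -0.014], [0.964, -0.045, -0.262], [-0.262, -0.002, -0.965]]
ft_force: [-0.9, -6.1, 1.8]
opening: 59.5
grasp_force: 30.0
```

```bash
python3 -c "
from h import *
dstat()"
```

```text
deck TCP [96.7 -0.4 27.1] rot err [ 0.002 -0.003  0.001] force deck [ 6.4 -0.6  0.1] open 59.5 t 23.7167
```

Call:
apply_moves:
  targets:
    - [0,0,0.1,0,0,0,0.2]
    - [0,0,0.1,0,0,0,0.73]
    - [0,0,0.1,0,0,0,0.73]
    - [0,0,0.1,0,0,0,0.73]
    - [0,0,-3,0,0,0,0.73]
    - [0,0,-7,0,0,0,0.73]
    - [-3,0,-10,0,0,0,0.73]
    - [-7,0,-10,0,0,0,0.73]
    - [-11,1,-10,0,0.05,0,0.73]
    - [-15,2,-10,0,0.1,0,0.73]
    - [-19,3,-9,0,0.16,0,0.73]
    - [-23,3,-8,0,0.22,0,0.73]
    - [-27,3,-7,0,0.26,0,0.73]
    - [-31,3.5,-6,0,0.26,0,0.73]
    - [-35,4,-5,0,0.26,0,0.73]
    - [-38,4,-4,0,0.26,0,0.73]
    - [-39,4,-4,0,0.26,0,0.73]
    - [-39,4,-4,0,0.26,0,0.73]
    - [-39,4,-4,0,0.26,0,0.73]
    - [-39,4,-4,0,0.26,0,0.73]

```text
clock: 25.38
eef_pos: [557.1, -158.9, 220.0]
orientation: [[0.04, 0.999, -0.002], [0.999, -0.04, -0.0], [-0.0, -0.002, -1.0]]
ft_force: [-0.0, 0.1, -0.5]
opening: 76.2
grasp_force: 0.0
```

```bash
python3 - <<'E'
from h import *
s=manip.get_state(); print(s['eef_pos'],s['qd'].round(3))
im=wparts(); cv2.imwrite("pics/w9.png",im); t=look(); cv2.imwrite("pics/t5.png",t)
pick((554.2,-189.6),1.406)
E
```

```text
[ 557.14810523 -158.89038614  220.01832202] [-0.013 -0.    -0.003  0.003  0.002 -0.001  0.002]
wrist [ 655.3 -204.8] head 1.443 [60, 128] [340 189]
wrist [ 555.9 -190.8] head 1.409 [56, 128] [260 180]
('fresh', [531.9000244140625, -381.70001220703125], 3.056, [126, 56], 61)
('white', [938.4000244140625, -421.0], 1.57, [268, 28], 149)
('white', [838.7000122070312, 779.0999755859375], 3.142, [246, 26], 143)
[-6.24, -0.54, 16.01, -0.002, 0.001, 0.125] steps>= 5
[-6.23, -0.52, 23.71, -0.002, 0.001, 0.125] steps>= 6
```

Call:
apply_moves:
  targets:
    - [-6.3,-0.4,16,0,0,0.125,0.73]
    - [-6.3,-0.4,16,0,0,0.125,0.73]
    - [-6.3,-0.4,16,0,0,0.125,0.73]
    - [-6.3,-0.4,16,0,0,0.125,0.73]
    - [-6.3,-0.4,16,0,0,0.125,0.73]
    - [-6.3,-0.4,18,0,0,0.125,0.73]
    - [-6.3,-0.4,21,0,0,0.125,0.73]
    - [-6.3,-0.4,23,0,0,0.125,0.73]
    - [-6.3,-0.4,23.5,0,0,0.125,0.73]
    - [-6.3,-0.4,23.7,0,0,0.125,0.73]
    - [-6.3,-0.4,23.7,0,0,0.125,0.73]
    - [-6.3,-0.4,23.7,0,0,0.125,0.2]
    - [-6.3,-0.4,23.7,0,0,0.125,0.2]
    - [-6.3,-0.4,23.7,0,0,0.125,0.2]
    - [-6.3,-0.4,23.7,0,0,0.125,0.2]
    - [-6.3,-0.4,23.7,0,0,0.125,0.2]
  squeeze: 30

```text
clock: 26.82
eef_pos: [550.4, -224.9, -15.3]
orientation: [[0.167, 0.986, 0.0], [0.986, -0.167, -0.002], [-0.002, 0.001, -1.0]]
ft_force: [-0.5, 1.2, 7.6]
opening: 59.3
grasp_force: 30.0
```

```bash
python3 - <<'E'
from h import *
s=manip.get_state(); print(s['eef_pos'],s['ft_force'],s['opening'])
place(66,97)
E
```

```text
[ 550.41775519 -224.89256373  -15.28478568] [-0.48006549  1.19181168  7.56851242] 59.25337755636064
[-0.02, 0.01, -11.0, 0.0, 0.0, 0.0] steps>= 3
[42.11, -8.95, -16.25, -0.016, -0.26, -0.124] steps>= 12
[43.03, -9.07, -15.48, -0.016, -0.26, -0.124] steps>= 12
[42.14, -8.96, -12.1, -0.016, -0.26, -0.124] steps>= 11
```

Call:
apply_moves:
  targets:
    - [0,0,-4,0,0,0,0.2]
    - [0,0,-8,0,0,0,0.2]
    - [2,0,-12,0,0,0,0.2]
    - [6,-1,-15,0,0,0,0.2]
    - [42,-9,-18,-0.016,-0.26,-0.124,0.2]
    - [42,-9,-18,-0.016,-0.26,-0.124,0.2]
    - [42,-9,-18,-0.016,-0.26,-0.124,0.2]
    - [42,-9,-18,-0.016,-0.26,-0.124,0.2]
    - [42,-9,-18,-0.016,-0.26,-0.124,0.2]
    - [42,-9,-18,-0.016,-0.26,-0.124,0.2]
    - [42,-9,-18,-0.016,-0.26,-0.124,0.2]
    - [42,-9,-18,-0.016,-0.26,-0.124,0.2]
    - [42,-9,-18,-0.016,-0.26,-0.124,0.2]
    - [42,-9,-18,-0.016,-0.26,-0.124,0.2]
    - [43,-9,-15.5,-0.016,-0.26,-0.124,0.2]
    - [43,-9,-15.5,-0.016,-0.26,-0.124,0.2]
    - [43,-9,-15.5,-0.016,-0.26,-0.124,0.2]
    - [43,-9,-15.5,-0.016,-0.26,-0.124,0.2]
    - [43,-9,-15.5,-0.016,-0.26,-0.124,0.2]

```text
clock: 28.4
eef_pos: [533.6, 213.6, 138.7]
orientation: [[0.044, 0.999, -0.012], [0.965, -0.045, -0.258], [-0.258, -0.001, -0.966]]
ft_force: [0.3, -0.2, -1.0]
opening: 59.3
grasp_force: 30.0
```

```bash
python3 - <<'E'
from h import *
lower(66,97,hov=5)
E
```

```text
deck TCP [102.2   0.6  85.2] rot err [0.001 0.    0.002] force deck [-0.   0.3 -1. ] open 59.3 t 28.4
[0.12, -0.06, 3.27, -0.001, -0.0, -0.002] steps>= 1
[0.72, -0.06, 3.27, -0.001, -0.0, -0.002] steps>= 1
```

Call:
apply_moves:
  targets:
    - [0.1,-0.06,1.5,0,0,0,0.2]
    - [0.1,-0.06,2.5,0,0,0,0.2]
    - [0.1,-0.06,3,0,0,0,0.2]
    - [0.1,-0.06,3.2,0,0,0,0.2]
    - [0.1,-0.06,3.2,0,0,0,0.2]
    - [0.3,-0.06,3.2,0,0,0,0.2]
    - [0.5,-0.06,3.2,0,0,0,0.2]
    - [0.7,-0.06,3.2,0,0,0,0.2]
    - [0.7,-0.06,3.2,0,0,0,0.2]

```text
clock: 29.15
eef_pos: [532.6, 212.9, 105.4]
orientation: [[0.042, 0.999, -0.012], [0.965, -0.043, -0.259], [-0.26, -0.001, -0.966]]
ft_force: [-0.3, -1.4, 2.7]
opening: 59.6
grasp_force: 30.0
```

```bash
python3 -c "
from h import *
dstat()"
```

```text
deck TCP [94.2 -0.3 52.8] rot err [ 0.001 -0.001 -0.   ] force deck [ 2.1 -0.2  2.2] open 59.6 t 29.15
```

Call:
apply_moves:
  targets:
    - [0.1,0,0,0,0,0,0.2]
    - [0.2,0,0,0,0,0,0.2]
    - [0.3,0,0,0,0,0,0.2]
    - [0.3,0,0,0,0,0,0.2]

```text
clock: 29.48
eef_pos: [532.7, 212.9, 105.3]
orientation: [[0.043, 0.999, -0.014], [0.964, -0.045, -0.262], [-0.263, -0.002, -0.965]]
ft_force: [-2.9, -6.6, 8.7]
opening: 59.2
grasp_force: 30.0
```

```bash
python3 -c "
from h import *
dstat(); cv2.imwrite('pics/w10.png',manip.snapshot('wrist'))"
```

```text
deck TCP [94.2 -0.3 52.7] rot err [ 0.002 -0.004  0.002] force deck [ 8.8 -2.6  6.6] open 59.2 t 29.4833
```

View pics/w10.png

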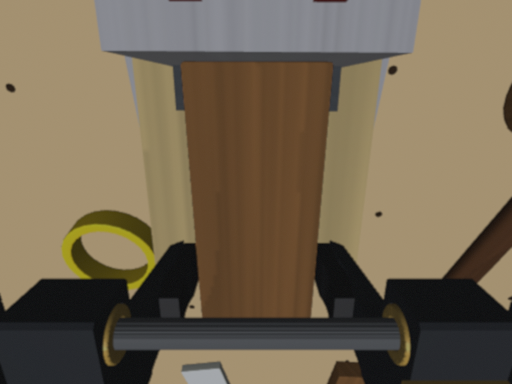

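Call:
apply_moves:
  targets:
    - [-0.1,0,0,0,0,0,0.2]
    - [-0.1,0,0.05,0,0,0,0.73]
    - [-0.1,0,0.05,0,0,0,0.73]
    - [-0.1,0,0.05,0,0,0,0.73]
    - [-0.1,0,-3,0,0,0,0.73]
    - [-0.1,0,-7,0,0,0,0.73]
    - [-3,0,-9,0,0,0,0.73]
    - [-7,0,-9,0,0,0,0.73]
    - [-11,2,-9,0,0.05,0,0.73]
    - [-15,4,-9,0,0.1,0,0.73]
    - [-18,6,-8,0,0.16,0,0.73]
    - [-21,8,-7,0,0.22,0,0.73]
    - [-25,9,-6,0,0.26,0,0.73]
    - [-29,10,-5,0,0.26,0,0.73]
    - [-33,11,-4,0,0.26,0,0.73]
    - [-36,12,-3,0,0.26,0,0.73]
    - [-40,12,-2,0,0.26,0,0.73]
    - [-40,12,-2,0,0.26,0,0.73]
    - [-40,12,-2,0,0.26,0,0.73]
    - [-40,12,-2,0,0.26,0,0.73]

```text
clock: 31.2
eef_pos: [636.1, -169.1, 226.6]
orientation: [[0.043, 0.999, -0.002], [0.999, -0.043, -0.001], [-0.001, -0.002, -1.0]]
ft_force: [-0.5, 0.1, -0.1]
opening: 76.6
grasp_force: 0.0
```

```bash
python3 - <<'E'
from h import *
s=manip.get_state(); print(s['eef_pos'],s['qd'].round(3))
im=wparts(); cv2.imwrite("pics/w11.png",im); t=look(); cv2.imwrite("pics/t6.png",t)
pick((655,-204.4),1.443)
E
```

```text
[ 636.09346899 -169.13174472  226.60095309] [-0.034 -0.005 -0.016  0.    -0.     0.001  0.001]
wrist [ 657.3 -205.1] head 1.445 [57, 128] [278 183]
('fresh', [531.9000244140625, -381.5], 3.056, [126, 57], 66)
('fresh', [1016.9000244140625, -633.7999877929688], 1.587, [352, 35], 49)
('white', [440.3999938964844, -198.60000610351562], 1.701, [129, 60], 205)
('white', [672.9000244140625, 647.0], 1.667, [251, 108], 126)
('white', [838.7000122070312, 779.4000244140625], 3.142, [246, 27], 153)
[-6.78, 1.76, 16.66, -0.002, 0.001, 0.087] steps>= 5
[-6.77, 1.77, 24.36, -0.002, 0.001, 0.087] steps>= 7
```

Call:
apply_moves:
  targets:
    - [-6.7,1.9,16.5,0,0,0.087,0.73]
    - [-6.7,1.9,16.5,0,0,0.087,0.73]
    - [-6.7,1.9,16.5,0,0,0.087,0.73]
    - [-6.7,1.9,16.5,0,0,0.087,0.73]
    - [-6.7,1.9,16.5,0,0,0.087,0.73]
    - [-6.7,1.9,19,0,0,0.087,0.73]
    - [-6.7,1.9,21.5,0,0,0.087,0.73]
    - [-6.7,1.9,23.5,0,0,0.087,0.73]
    - [-6.7,1.9,24.1,0,0,0.087,0.73]
    - [-6.7,1.9,24.3,0,0,0.087,0.73]
    - [-6.7,1.9,24.3,0,0,0.087,0.73]
    - [-6.7,1.9,24.3,0,0,0.087,0.2]
    - [-6.7,1.9,24.3,0,0,0.087,0.2]
    - [-6.7,1.9,24.3,0,0,0.087,0.2]
    - [-6.7,1.9,24.3,0,0,0.087,0.2]
    - [-6.7,1.9,24.3,0,0,0.087,0.2]
  squeeze: 30

```text
clock: 32.63
eef_pos: [652.6, -238.6, -14.4]
orientation: [[0.13, 0.992, 0.0], [0.992, -0.13, -0.002], [-0.002, 0.001, -1.0]]
ft_force: [-0.3, 1.0, 6.4]
opening: 59.2
grasp_force: 30.0
```

```bash
python3 - <<'E'
from h import *
s=manip.get_state(); print(s['eef_pos'],s['ft_force'],s['opening'])
place(90,97)
E
```

```text
[ 652.58318021 -238.580298    -14.40066104] [-0.29470723  1.03702571  6.44413838] 59.23310192367964
[-0.03, 0.01, -11.0, 0.0, 0.0, 0.0] steps>= 3
[43.05, -17.71, -18.51, -0.011, -0.259, -0.087] steps>= 13
[43.98, -17.79, -17.74, -0.011, -0.259, -0.087] steps>= 13
[43.09, -17.71, -14.36, -0.011, -0.259, -0.087] steps>= 12
```

Call:
apply_moves:
  targets:
    - [0,0,-4,0,0,0,0.2]
    - [0,0,-8,0,0,0,0.2]
    - [2,0,-12,0,0,0,0.2]
    - [5,-1,-15,0,0,0,0.2]
    - [9,-3,-18,0,0,0,0.2]
    - [43,-17.7,-20,-0.011,-0.259,-0.087,0.2]
    - [43,-17.7,-20,-0.011,-0.259,-0.087,0.2]
    - [43,-17.7,-20,-0.011,-0.259,-0.087,0.2]
    - [43,-17.7,-20,-0.011,-0.259,-0.087,0.2]
    - [43,-17.7,-20,-0.011,-0.259,-0.087,0.2]
    - [43,-17.7,-20,-0.011,-0.259,-0.087,0.2]
    - [43,-17.7,-20,-0.011,-0.259,-0.087,0.2]
    - [43,-17.7,-20,-0.011,-0.259,-0.087,0.2]
    - [43,-17.7,-20,-0.011,-0.259,-0.087,0.2]
    - [43,-17.7,-20,-0.011,-0.259,-0.087,0.2]
    - [44,-17.8,-17.7,-0.011,-0.259,-0.087,0.2]
    - [44,-17.8,-17.7,-0.011,-0.259,-0.087,0.2]
    - [44,-17.8,-17.7,-0.011,-0.259,-0.087,0.2]
    - [44,-17.8,-17.7,-0.011,-0.259,-0.087,0.2]
    - [44,-17.8,-17.7,-0.011,-0.259,-0.087,0.2]

```text
clock: 34.3
eef_pos: [533.3, 219.3, 161.4]
orientation: [[0.044, 0.999, -0.013], [0.965, -0.046, -0.258], [-0.259, -0.001, -0.966]]
ft_force: [0.4, -0.5, -0.9]
opening: 59.3
grasp_force: 30.0
```

```bash
python3 - <<'E'
from h import *
lower(90,97,hov=5)
E
```

```text
deck TCP [1.026e+02 1.000e-01 1.086e+02] rot err [0.002 0.    0.003] force deck [ 0.2  0.4 -1. ] open 59.3 t 34.3
[0.16, -0.0, 3.21, -0.002, -0.0, -0.003] steps>= 1
[0.76, -0.01, 3.21, -0.002, -0.0, -0.003] steps>= 1
```

Call:
apply_moves:
  targets:
    - [0.1,0,1.5,0,0,0,0.2]
    - [0.1,0,2.3,0,0,0,0.2]
    - [0.1,0,2.8,0,0,0,0.2]
    - [0.1,0,3,0,0,0,0.2]
    - [0.1,0,3,0,0,0,0.2]
    - [0.3,0,3,0,0,0,0.2]
    - [0.5,0,3,0,0,0,0.2]
    - [0.7,0,3,0,0,0,0.2]
    - [0.7,0,3,0,0,0,0.2]

```text
clock: 35.05
eef_pos: [532.5, 216.7, 130.5]
orientation: [[0.043, 0.999, -0.014], [0.964, -0.046, -0.263], [-0.263, -0.002, -0.965]]
ft_force: [-1.8, -7.8, 2.2]
opening: 59.4
grasp_force: 30.0
```

```bash
python3 -c "
from h import *
dstat()"
```

```text
deck TCP [97.1 -0.6 78. ] rot err [ 0.003 -0.005  0.002] force deck [ 8.1 -1.5  0.1] open 59.4 t 35.05
```

Call:
apply_moves:
  targets:
    - [-0.05,0,0.1,0,0,0,0.2]
    - [-0.05,0,0.1,0,0,0,0.73]
    - [-0.05,0,0.1,0,0,0,0.73]
    - [-0.05,0,0.1,0,0,0,0.73]
    - [-0.1,0,-3,0,0,0,0.73]
    - [-0.1,0,-6,0,0,0,0.73]
    - [-3,0,-7,0,0,0,0.73]
    - [-7,0,-7,0,0,0,0.73]
    - [-11,-1,-7,0,0.05,0,0.73]
    - [-15,-2,-7,0,0.1,0,0.73]
    - [-18,-3,-6,0,0.16,0,0.73]
    - [-21,-4,-5,0,0.22,0,0.73]
    - [-25,-5,-4,0,0.26,0,0.73]
    - [-29,-6,-3,0,0.26,0,0.73]
    - [-33,-6,-2,0,0.26,0,0.73]
    - [-36,-6,-1,0,0.26,0,0.73]
    - [-39,-6,0,0,0.26,0,0.73]
    - [-39,-6,0,0,0.26,0,0.73]
    - [-39,-6,0,0,0.26,0,0.73]
    - [-39,-6,0,0,0.26,0,0.73]

```text
clock: 36.72
eef_pos: [457.0, -152.6, 230.5]
orientation: [[0.043, 0.999, -0.002], [0.999, -0.043, -0.001], [-0.001, -0.002, -1.0]]
ft_force: [-0.8, -0.3, 1.0]
opening: 76.4
grasp_force: 0.0
```

```bash
python3 - <<'E'
from h import *
s=manip.get_state(); print(s['eef_pos'],s['qd'].round(3))
im=wparts(12); cv2.imwrite("pics/w12.png",im); t=look(); cv2.imwrite("pics/t7.png",t)
cv2.imwrite("pics/j7.png",cv2.resize(np.hstack([t[140:240,100:230],manip.snapshot("scene")[120:220,210:340]]),None,fx=3,fy=3,interpolation=cv2.INTER_CUBIC))
pick((440.4,-198.7),1.701)
E
```

```text
[ 456.96790039 -152.61691671  230.53259353] [-0.03  -0.001 -0.008  0.003  0.001 -0.001  0.003]
wrist [ 440.5 -200.4] head 1.7 [130, 60] [243 190]
[-7.91, -0.9, 17.05, -0.002, 0.001, -0.17] steps>= 5
[-7.9, -0.88, 24.75, -0.002, 0.001, -0.17] steps>= 7
```

View pics/j7.png

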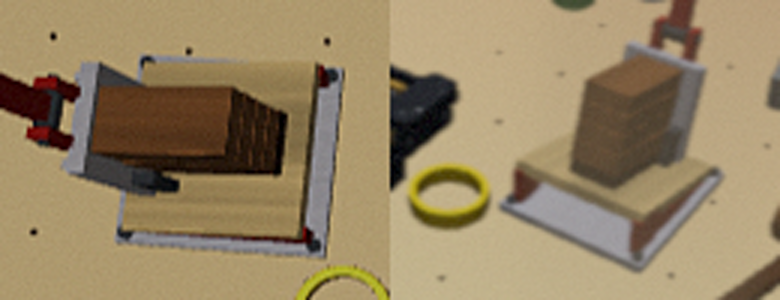

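The stack of the fresh board and four blanks is square and tight to the backstop. Now the entry board.

Call:
apply_moves:
  targets:
    - [-8,-0.9,17,0,0,-0.17,0.73]
    - [-8,-0.9,17,0,0,-0.17,0.73]
    - [-8,-0.9,17,0,0,-0.17,0.73]
    - [-8,-0.9,17,0,0,-0.17,0.73]
    - [-8,-0.9,17,0,0,-0.17,0.73]
    - [-8,-0.9,19.5,0,0,-0.17,0.73]
    - [-8,-0.9,22,0,0,-0.17,0.73]
    - [-8,-0.9,24,0,0,-0.17,0.73]
    - [-8,-0.9,24.5,0,0,-0.17,0.73]
    - [-8,-0.9,24.75,0,0,-0.17,0.73]
    - [-8,-0.9,24.75,0,0,-0.17,0.73]
    - [-8,-0.9,24.75,0,0,-0.17,0.2]
    - [-8,-0.9,24.75,0,0,-0.17,0.2]
    - [-8,-0.9,24.75,0,0,-0.17,0.2]
    - [-8,-0.9,24.75,0,0,-0.17,0.2]
    - [-8,-0.9,24.75,0,0,-0.17,0.2]
  squeeze: 30

```text
clock: 38.2
eef_pos: [443.9, -233.3, -16.5]
orientation: [[-0.127, 0.992, -0.001], [0.992, 0.127, -0.001], [-0.001, -0.002, -1.0]]
ft_force: [0.2, -0.1, -0.8]
opening: 52.7
grasp_force: 0.0
```

```bash
python3 - <<'E'
from h import *
s=manip.get_state(); print(s['eef_pos'],s['ft_force'],s['opening'])
place(114,97)
E
```

```text
[ 443.92778028 -233.25406681  -16.48980707] [ 0.22293919 -0.05118735 -0.78409351] 52.72258403954801
[-0.01, -0.02, -11.0, 0.0, 0.0, 0.0] steps>= 3
[43.6, 14.54, -21.0, 0.021, -0.26, 0.17] steps>= 13
[44.52, 14.7, -20.24, 0.021, -0.26, 0.17] steps>= 13
[43.63, 14.55, -16.85, 0.021, -0.26, 0.17] steps>= 12
```

The fingers missed above this thinner 12 mm board, so the tips sit about 29 mm behind the TCP when open. I'll open and go lower.

Call:
apply_moves:
  targets:
    - [0.5,0,-1.5,0,0,0,0.73]
    - [0.5,0,-1.5,0,0,0,0.73]
    - [0.5,0,-1.5,0,0,0,0.73]
    - [0.5,0,-1.5,0,0,0,0.73]
    - [0.5,0,0,0,0,0,0.65]
    - [0.5,0,0.5,0,0,0,0.65]
    - [0.5,0,0.8,0,0,0,0.65]
    - [0.5,0,0.9,0,0,0,0.65]
    - [0.5,0,0.9,0,0,0,0.65]

```text
clock: 38.95
eef_pos: [442.6, -228.4, -26.2]
orientation: [[-0.126, 0.992, -0.003], [0.992, 0.126, -0.001], [-0.001, -0.003, -1.0]]
ft_force: [-0.2, 0.7, 0.1]
opening: 72.3
grasp_force: 0.0
```

Call:
apply_moves:
  targets:
    - [0,0,0,0,0,0,0.3]
    - [0,0,0,0,0,0,0.3]
    - [0,0,0,0,0,0,0.3]
    - [0,0,0,0,0,0,0.3]
    - [0,0,0,0,0,0,0.3]
  squeeze: 30

```text
clock: 39.37
eef_pos: [443.2, -228.4, -25.7]
orientation: [[-0.127, 0.992, -0.002], [0.992, 0.127, -0.001], [-0.001, -0.002, -1.0]]
ft_force: [0.6, -0.5, 3.0]
opening: 59.4
grasp_force: 30.0
```

```bash
python3 - <<'E'
from h import *
place(106.8,93)
E
```

```text
[-0.01, -0.02, -11.0, 0.0, 0.0, 0.0] steps>= 3
[43.31, 14.58, -21.13, 0.021, -0.26, 0.169] steps>= 13
[44.23, 14.74, -20.36, 0.021, -0.26, 0.169] steps>= 13
[43.34, 14.59, -16.98, 0.021, -0.26, 0.169] steps>= 12
```

Call:
apply_moves:
  targets:
    - [0,0,-4,0,0,0,0.3]
    - [0,0,-8,0,0,0,0.3]
    - [2,0,-12,0,0,0,0.3]
    - [5,1,-15,0,0,0,0.3]
    - [9,2,-18,0,0,0,0.3]
    - [13,3,-22,0,0,0.05,0.3]
    - [43.3,14.6,-23,0.021,-0.26,0.169,0.3]
    - [43.3,14.6,-23,0.021,-0.26,0.169,0.3]
    - [43.3,14.6,-23,0.021,-0.26,0.169,0.3]
    - [43.3,14.6,-23,0.021,-0.26,0.169,0.3]
    - [43.3,14.6,-23,0.021,-0.26,0.169,0.3]
    - [43.3,14.6,-23,0.021,-0.26,0.169,0.3]
    - [43.3,14.6,-23,0.021,-0.26,0.169,0.3]
    - [43.3,14.6,-23,0.021,-0.26,0.169,0.3]
    - [43.3,14.6,-23,0.021,-0.26,0.169,0.3]
    - [44.2,14.7,-20.4,0.021,-0.26,0.169,0.3]
    - [44.2,14.7,-20.4,0.021,-0.26,0.169,0.3]
    - [44.2,14.7,-20.4,0.021,-0.26,0.169,0.3]
    - [44.2,14.7,-20.4,0.021,-0.26,0.169,0.3]
    - [44.2,14.7,-20.4,0.021,-0.26,0.169,0.3]

```text
clock: 41.03
eef_pos: [533.4, 227.1, 178.1]
orientation: [[0.044, 0.999, -0.012], [0.965, -0.046, -0.259], [-0.259, -0.0, -0.966]]
ft_force: [0.4, -0.4, -1.3]
opening: 58.8
grasp_force: 30.0
```

```bash
python3 - <<'E'
from h import *
lower(106.8,93,hov=3.5)
cv2.imwrite("pics/w13.png",manip.snapshot("wrist"))
E
```

```text
deck TCP [ 99.3  -0.2 126.7] rot err [ 0.001 -0.     0.002] force deck [ 0.   0.4 -1.4] open 58.8 t 41.0333
[0.23, 0.03, 3.49, -0.001, 0.0, -0.002] steps>= 1
[0.83, 0.02, 3.49, -0.001, 0.0, -0.002] steps>= 1
```

View pics/w13.png

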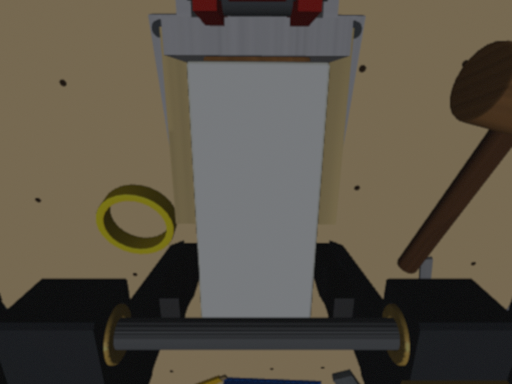

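The entry board is straight and centred over the stack. Lowering and pushing back.

Call:
apply_moves:
  targets:
    - [0.2,0,1.5,0,0,0,0.3]
    - [0.2,0,2.5,0,0,0,0.3]
    - [0.2,0,3.2,0,0,0,0.3]
    - [0.2,0,3.5,0,0,0,0.3]
    - [0.2,0,3.5,0,0,0,0.3]
    - [0.4,0,3.5,0,0,0,0.3]
    - [0.5,0,3.5,0,0,0,0.3]
    - [0.6,0,3.5,0,0,0,0.3]
    - [0.6,0,3.5,0,0,0,0.3]

```text
clock: 41.83
eef_pos: [533.3, 223.9, 142.6]
orientation: [[0.042, 0.999, -0.012], [0.964, -0.044, -0.261], [-0.261, -0.001, -0.965]]
ft_force: [-0.5, -5.3, 1.5]
opening: 59.1
grasp_force: 30.0
```

```bash
python3 -c "
from h import *
dstat()"
```

```text
deck TCP [93.2 -0.2 91.6] rot err [ 0.001 -0.003  0.001] force deck [ 5.5 -0.3  0.1] open 59.1 t 41.8333
```

Call:
apply_moves:
  targets:
    - [0,0,0.1,0,0,0,0.3]
    - [0,0,0.15,0,0,0,0.3]
    - [0,0,0.15,0,0,0,0.73]
    - [0,0,0.15,0,0,0,0.73]
    - [0,0,0.15,0,0,0,0.73]
    - [0,0,-2,0,0,0,0.73]
    - [0,0,-5,0,0,0,0.73]
    - [-3,0,-8,0,0,0,0.73]
    - [-7,0,-8,0,0,0,0.73]
    - [-11,0,-8,0,0,0,0.73]
    - [-15,0,-8,0,0,0,0.73]
    - [-15,0,-8,0,0,0,0.73]
    - [-15,0,-8,0,0,0,0.73]
    - [-15,0,-8,0,0,0,0.73]

```text
clock: 43.0
eef_pos: [528.0, 103.0, 257.9]
orientation: [[0.04, 0.999, -0.012], [0.965, -0.042, -0.257], [-0.257, -0.001, -0.966]]
ft_force: [0.4, 0.9, 1.3]
opening: 76.1
grasp_force: 0.0
```

```bash
python3 - <<'E'
from h import *
dstat(); C=cam("wrist"); w=manip.snapshot("wrist"); s=manip.snapshot("scene"); cv2.imwrite("pics/w14.png",w)
b=cv2.resize(s[100:210,215:335],(420,384),interpolation=cv2.INTER_CUBIC)
cv2.imwrite("pics/c14.png",cv2.resize(np.hstack([w,b]),None,fx=.85,fy=.85)); np.savez("pics/w14.npz",*C)
Z=lambda p:proj(C,dk(*p))[0].round(1).tolist()
print("expected entry corners",[Z(p) for p in [(0,-30,126),(0,30,126),(130,30,126),(130,-30,126)]])
print("bottom",[Z(p) for p in [(130,30,0),(130,-30,0)]])
E
```

```text
deck TCP [ 2.400e+02 -2.000e-01  1.717e+02] rot err [ 0.001  0.002 -0.001] force deck [-0.5  0.3  1.5] open 76.1 t 43.0
expected entry corners [[199.4, -237.9], [316.9, -237.6], [304.0, 42.8], [210.7, 42.6]]
bottom [[286.5, 59.1], [227.6, 58.9]]
```

View pics/c14.png

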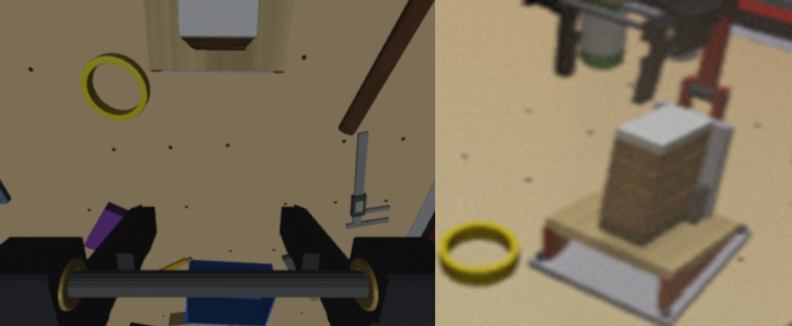

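The entry board's upper edge is at row 43.5, columns 212 to 302. I expected 42.7 and 211 to 304, so the pile is home and square. Next I take the shut gripper over the top of the hold-down arm to behind it.

```bash
python3 - <<'E'
from h import *
print(dk(-85,0,320),dk(-85,0,240))
plan([(dk(240,0,320),RT),(dk(-85,0,320),RT)])
E
```

```text
[543.42318347 454.97189188 317.09664558] [542.52890705 434.28568929 239.82257948]
[-0.07, 0.02, -14.85, -0.001, -0.0, 0.003] steps>= 4
[32.43, 0.14, -14.85, -0.001, -0.0, 0.003] steps>= 9
```

Call:
apply_moves:
  targets:
    - [0,0,-4,0,0,0,-1]
    - [0,0,-8,0,0,0,-1]
    - [0,0,-12,0,0,0,-1]
    - [0,0,-14.8,0,0,0,-1]
    - [4,0,-14.8,0,0,0,-1]
    - [8,0,-14.8,0,0,0,-1]
    - [12,0,-14.8,0,0,0,-1]
    - [16,0,-14.8,0,0,0,-1]
    - [20,0,-14.8,0,0,0,-1]
    - [24,0,-14.8,0,0,0,-1]
    - [28,0,-14.8,0,0,0,-1]
    - [32.5,0,-14.8,0,0,0,-1]
    - [32.5,0,-14.8,0,0,0,-1]
    - [32.5,0,-14.8,0,0,0,-1]
    - [32.5,0,-14.8,0,0,0,-1]
    - [32.5,0,-14.8,0,0,0,-1]

```text
clock: 44.43
eef_pos: [543.3, 452.3, 317.4]
orientation: [[0.043, 0.999, -0.012], [0.965, -0.044, -0.259], [-0.259, -0.0, -0.966]]
ft_force: [-0.5, 0.1, 0.0]
opening: 0.7
grasp_force: 0.0
```

```bash
python3 - <<'E'
from h import *
dstat(); print(manip.get_state()['joints'].round(2)); plan([(dk(-85,0,240),RT),(dk(-5,0,240),RT)])
E
```

```text
deck TCP [-82.4   0.  319.6] rot err [ 0.001 -0.001  0.001] force deck [-0.  -0.5  0. ] open 0.7 t 44.4333
[-1.27  0.88  1.01  1.04 -0.48  1.66 -0.49]
[0.27, 0.0, 7.96, -0.001, 0.001, -0.001] steps>= 2
[-7.73, 0.01, 7.96, -0.001, 0.001, -0.001] steps>= 3
```

Call:
apply_moves:
  targets:
    - [0.2,0,3,0,0,0,-1]
    - [0.2,0,6,0,0,0,-1]
    - [0.2,0,8,0,0,0,-1]
    - [0.2,0,8,0,0,0,-1]
    - [-1,0,8,0,0,0,-1]
    - [-2,0,8,0,0,0,-1]
    - [-2.8,0,8,0,0,0,-1]
    - [-3.3,0,8,0,0,0,-1]
    - [-3.8,0,8,0,0,0,-1]
    - [-4.3,0,8,0,0,0,-1]
    - [-4.8,0,8,0,0,0,-1]
    - [-5.3,0,8,0,0,0,-1]
    - [-5.8,0,8,0,0,0,-1]
    - [-6.3,0,8,0,0,0,-1]
    - [-6.8,0,8,0,0,0,-1]

```text
clock: 45.68
eef_pos: [539.2, 366.9, 257.3]
orientation: [[0.041, 0.999, -0.012], [0.965, -0.043, -0.259], [-0.259, -0.001, -0.966]]
ft_force: [0.1, -0.1, 0.1]
opening: 0.4
grasp_force: 0.0
```

```bash
python3 - <<'E'
from h import *
dstat()
E
```

```text
deck TCP [-15.3  -0.5 239.4] rot err [ 0.001 -0.    -0.001] force deck [0.1 0.1 0. ] open 0.4 t 45.6833
```

Call:
apply_moves:
  targets:
    - [-0.5,0,0,0,0,0,-1]
    - [-1,0,0,0,0,0,-1]
    - [-1.5,0,0,0,0,0,-1]
    - [-1.5,0,0,0,0,0,-1]
    - [3,0,-4,0,0,0,-1]
    - [6,0,-7,0,0,0,-1]
    - [6,0,-7,0,0,0,-1]
    - [6,0,-7,0,0,0,-1]
    - [6,0,-7,0,0,0,-1]
    - [6,0,-7,0,0,0,-1]
    - [6,0,-7,0,0,0,-1]
    - [6,0,-7,0,0,0,-1]
    - [6,0,-7,0,0,0,-1]
    - [6,0,-7,0,0,0,-1]
    - [6,0,-7,0,0,0,-1]
    - [6,0,-7,0,0,0,-1]
    - [6,0,-7,0,0,0,-1]
    - [6,0,-7,0,0,0,-1]

```text
clock: 47.18
eef_pos: [542.5, 443.3, 309.3]
orientation: [[0.041, 0.999, -0.012], [0.965, -0.043, -0.259], [-0.259, -0.001, -0.966]]
ft_force: [0.3, -1.1, 0.7]
opening: 0.5
grasp_force: 0.0
```

```bash
python3 - <<'E'
from h import *
for n in("scene","top"):
    C=cam(n); im=manip.snapshot(n); cv2.imwrite(f"pics/{n}_h.png",im)
    hsv=cv2.cvtColor(im,cv2.COLOR_BGR2HSV); m=cv2.inRange(hsv,(0,130,50),(8,255,255))|cv2.inRange(hsv,(172,130,50),(179,255,255))
    for th in(1.55,1.2,-.07):
        L=np.array([dk(-25+r*np.cos(th),0,145+r*np.sin(th)+7*np.cos(th)) for r in(30,45,60,75)]); u=proj(C,L).round().astype(int)
        print(n,th,u.tolist(),[int(m[max(0,min(383,y)),max(0,min(511,x))]>0) for x,y in u])
    q=proj(C,np.array([dk(90+40,0,126),dk(110,0,126),dk(80,0,150)])).round().astype(int); print(n,[im[y,x].tolist() for x,y in q])
dstat()
E
```

```text
scene 1.55 [[307, 122], [308, 118], [309, 114], [310, 110]] [1, 1, 1, 1]
scene 1.2 [[306, 123], [306, 119], [306, 116], [306, 112]] [0, 1, 1, 0]
scene -0.07 [[302, 131], [300, 132], [298, 133], [296, 134]] [0, 0, 1, 0]
scene [[124, 131, 131], [175, 177, 176], [149, 152, 152]]
top 1.55 [[109, 174], [105, 172], [101, 171], [97, 169]] [0, 0, 0, 0]
top 1.2 [[112, 174], [111, 172], [109, 171], [107, 169]] [0, 0, 0, 0]
top -0.07 [[125, 176], [130, 176], [136, 176], [141, 176]] [0, 0, 0, 0]
top [[33, 38, 35], [151, 152, 152], [151, 152, 153]]
deck TCP [-75.7  -0.4 309.4] rot err [ 0.001 -0.    -0.001] force deck [-0.2  0.6  0.8] open 0.7 t 47.2833
```

```bash
python3 - <<'E'
from h import *
def red(f):
    im=cv2.imread(f); hsv=cv2.cvtColor(im,cv2.COLOR_BGR2HSV)
    return cv2.inRange(hsv,(0,130,40),(8,255,255))|cv2.inRange(hsv,(172,130,40),(179,255,255)),im
a,ia=red("pics/scene0.png"); b,ib=red("pics/scene_h.png")
for m in(a,b):
    for y in range(92,146,4): print("".join("#" if v else "." for v in m[y,280:325]))
    print()
for th in (1.55,1.2,-.07): print(th,proj(cam("scene"),dk(-25+105*np.cos(th),0,145+105*np.sin(th))).round(1))
E
```

```text
.############................................
...........................#.................
.....................................#####...
..........................................###
............................#####............
...........................#####.............
..........................#####..............
.........................#####...............
........................####.#...............
.............................................
..................#...........#..............
.............................#...............
.............................................
.............................................

#############................................
...........................#.................
.....................................#####...
...........................................##
............................#####............
...........................#####.............
..........................####...............
.........................#..##...............
........................#....................
.............................................
..................#..........................
.............................................
.............................................
.............................................

1.55 [[311.5 101.5]]
1.2 [[306.6 105.1]]
-0.07 [[291.  138.9]]
```

The hold-down arm hasn't moved: the shut tips passed above its nose, because the real tips sit behind the TCP. I'll repeat the push 35 mm lower.

```bash
python3 - <<'E'
from h import *
plan([(dk(-80,0,205),RT),(dk(-5,0,205),RT)])
E
```

```text
[0.43, 0.05, 10.44, -0.001, 0.0, 0.001] steps>= 3
[-7.07, 0.05, 10.44, -0.001, 0.0, 0.001] steps>= 4
```

Call:
apply_moves:
  targets:
    - [0.4,0,3,0,0,0,-1]
    - [0.4,0,6,0,0,0,-1]
    - [0.4,0,9,0,0,0,-1]
    - [0.4,0,10.4,0,0,0,-1]
    - [0.4,0,10.4,0,0,0,-1]
    - [-0.5,0,10.4,0,0,0,-1]
    - [-1.5,0,10.4,0,0,0,-1]
    - [-2.2,0,10.4,0,0,0,-1]
    - [-2.8,0,10.4,0,0,0,-1]
    - [-3.3,0,10.4,0,0,0,-1]
    - [-3.8,0,10.4,0,0,0,-1]
    - [-4.2,0,10.4,0,0,0,-1]

```text
clock: 48.28
eef_pos: [539.7, 375.8, 220.3]
orientation: [[0.041, 0.999, -0.011], [0.965, -0.043, -0.258], [-0.258, -0.001, -0.966]]
ft_force: [0.0, 1.3, 0.9]
opening: 0.5
grasp_force: 0.5
```

```bash
python3 - <<'E'
from h import *
dstat()
E
```

```text
deck TCP [-33.5  -0.3 206. ] rot err [ 0.     0.001 -0.001] force deck [-1.  -0.   1.2] open 0.5 t 48.2833
```

Call:
apply_moves:
  targets:
    - [-0.5,0,0,0,0,0,-1]
    - [-1,0,0,0,0,0,-1]
    - [-1.5,0,0,0,0,0,-1]
    - [-2,0,0,0,0,0,-1]
    - [-2.5,0,0,0,0,0,-1]
    - [-3,0,0,0,0,0,-1]
    - [-3.5,0,0,0,0,0,-1]
    - [-4,0,0,0,0,0,-1]
    - [-4,0,0,0,0,0,-1]

```text
clock: 49.03
eef_pos: [538.2, 335.6, 230.7]
orientation: [[0.043, 0.999, -0.012], [0.965, -0.045, -0.259], [-0.259, -0.001, -0.966]]
ft_force: [0.5, -0.6, 0.7]
opening: 0.4
grasp_force: 0.0
```

```bash
cat > hold.py <<'E'
from h import *
dstat(); im=manip.snapshot("scene"); cv2.imwrite("pics/scene_h2.png",im)
hsv=cv2.cvtColor(im,cv2.COLOR_BGR2HSV); m=cv2.inRange(hsv,(0,130,40),(8,255,255))|cv2.inRange(hsv,(172,130,40),(179,255,255))
for y in range(92,150,3): print("".join("#" if v else ("o" if im[y,275+i].max()<45 else "W" if im[y,275+i].min()>115 else ".") for i,v in enumerate(m[y,275:325])),y)
E
python3 hold.py
```

```text
deck TCP [  8.   -0.  205.6] rot err [ 0.001 -0.001  0.001] force deck [0.7 0.5 0.5] open 0.4 t 49.0333
.....##############..WW.........o......o.......... 92
...................WWWWWWWWW...........o.......... 95
.....................WWWWWWW.........o............ 98
.....WWWWWWWWWW........................########### 101
.......W.WW.WWWW................................## 104
......WWWW.WWWW....................W.............. 107
......WWWW.WWWW...................WWWWWWWWWWWW.... 110
.....WWWWWWWWWW....................WWWWWWWWWWWWWWW 113
.....WWWWWWWWWW....................WWWWWWWWWWWWW.. 116
.....WWWWWWWWWWW...................WWWWWWWWWWWWWWW 119
...WWWWWWWWWWWWWWWWWWWWWW..........WWW.WWWWWWW.WWW 122
WWWWWWWWWWWWWWWWWWWWWWW.............WWWWWWWWWWWWWW 125
WWWW...WWWWWWWWWWWWWW.................W.WWWWWWWWWW 128
WWWWWWWWWWWWWWWWWWWWW..............##...WWWWWWWWWW 131
WWWWWWWWWWWWWWWWWWWWW..#................WWWWWWWWWW 134
WWWWWWWWWWWWWWWWWWWWWWWWWWWWWWW...#....WWWWWWWWWWW 137
WWWWWWWWWWWWWWWWWWWWWWWWWWWWWWWWWW....WWWWWWWWWWWW 140
WWWWWWWWWWWWWWWWWWWWWWWWWWWWW............WWWWWWW.W 143
........WWWWWWWWWWWWWW...................WWWWWWWWW 146
........................................WWWWWWWWWW 149
```

Call:
apply_moves:
  targets:
    - [-1,0,0,0,0,0,-1]
    - [-1,0,0,0,0,0,-1]
    - [2,0,-2,0,0,0,-1]
    - [5,0,-5,0,0,0,-1]
    - [9,0,-9,0,0,0,-1]
    - [12,0,-12,0,0,0,-1]
    - [12,0,-15,0,0,0,-1]
    - [12,0,-15,0,0,0,-1]
    - [12,0,-15,0,0,0,-1]
    - [12,0,-15,0,0,0,-1]
    - [12,0,-15,0,0,0,-1]
    - [12,0,-15,0,0,0,-1]
    - [12,0,-15,0,0,0,-1]
    - [12,0,-15,0,0,0,-1]
    - [12,0,-15,0,0,0,-1]
    - [12,0,-15,0,0,0,-1]
    - [12,0,-15,0,0,0,-1]
    - [12,0,-15,0,0,0,-1]
    - [12,0,-15,0,0,0,-1]
    - [12,0,-15,0,0,0,-1]

```text
clock: 50.75
eef_pos: [544.6, 491.9, 343.9]
orientation: [[0.041, 0.999, -0.012], [0.965, -0.043, -0.259], [-0.259, -0.001, -0.966]]
ft_force: [-0.0, 0.5, -0.9]
opening: 0.9
grasp_force: 0.0
```

Call:
apply_moves:
  targets:
    - [0,0,0,0,0,0,-1]
    - [0,0,0,0,0,0,-1]
    - [0,0,0,0,0,0,-1]
    - [0,0,0,0,0,0,-1]
    - [0,0,0,0,0,0,-1]
    - [0,0,0,0,0,0,-1]
    - [0,0,0,0,0,0,-1]
    - [0,0,0,0,0,0,-1]
    - [0,0,0,0,0,0,-1]
    - [0,0,0,0,0,0,-1]
    - [0,0,0,0,0,0,-1]
    - [0,0,0,0,0,0,-1]
    - [0,0,0,0,0,0,-1]
    - [0,0,0,0,0,0,-1]
    - [0,0,0,0,0,0,-1]
    - [0,0,0,0,0,0,-1]
    - [0,0,0,0,0,0,-1]
    - [0,0,0,0,0,0,-1]
    - [0,0,0,0,0,0,-1]
    - [0,0,0,0,0,0,-1]

```text
clock: 52.42
eef_pos: [544.6, 491.9, 343.9]
orientation: [[0.041, 0.999, -0.012], [0.965, -0.043, -0.259], [-0.259, -0.001, -0.966]]
ft_force: [0.2, -0.4, -0.2]
opening: 0.0
grasp_force: 0.0
```

```bash
python3 hold.py; python3 - <<'E'
from h import *
C=cam("scene"); im=cv2.imread("pics/scene_h2.png")
for th in(-.07,.1): print(th,proj(C,np.array([dk(-25+r*np.cos(th),0,145+r*np.sin(th)) for r in (0,50,105)])).round().tolist())
print("entry corners",proj(C,np.array([dk(130,30,126),dk(130,-30,126),dk(0,-30,126),dk(0,30,126),dk(130,30,0),dk(130,-30,0)])).round().tolist())
t=manip.snapshot("top"); cv2.imwrite("pics/top_h.png",t)
E
```

```text
deck TCP [-113.7   -0.4  355.4] rot err [ 0.001 -0.    -0.001] force deck [ 0.3  0.3 -0.3] open 0.0 t 52.4167
.....##############..WWW.......................... 92
...................WWWWWWWWWW..................... 95
.....................WWWWWWW...##########......... 98
.....WWWWWWWWWW.......................############ 101
.......WWW.W.WWW...............................### 104
......WWWWWWWW................WWWWWW.............. 107
......WW.WWWWW..................WWWWWWWWWWWWWW.... 110
......WWWWWWWWW................WW.W..WWW..WWWWWWWW 113
.....WWWWWWWWWW...............WWWWWWWW.WWWWW.W..WW 116
.....WWWWWWWWWW...............WWWWWWWWWWW.WWW.WW.W 119
...WWWWWWWWWWWWWWWWWWWWWWWWWWWWWWWWWW.WWW.WWWWWWW. 122
WWWWWWWWWWWWWWWWWWWWWW.......WWWWWWWWWWW.WWWWWWWWW 125
WWWW...WWWWWWWWWWWWWW...#..............WWWWWWWWWW. 128
WWWWWWWWWWWWWWWWWWWW..##########...##...WWWWWWWWWW 131
WWWWWWWWWWWWW.....#########.............WWWWWWWWWW 134
WWWWWWWWWWW.................WWW........WWWWWWWWWWW 137
WWWWWWWWWWWW..........WWWWWWWWWWWW....WWWWWWWWWW.W 140
WWWWWWWWWWWWWWWWWW.WWWWWWWWWW.............WWWWWWWW 143
........WWWWWWWWWWWWWWW..................WWWWWWWWW 146
........................................WWWWWWWWWW 149
-0.07 [[305.0, 131.0], [299.0, 134.0], [291.0, 139.0]]
0.1 [[305.0, 131.0], [299.0, 132.0], [292.0, 134.0]]
entry corners [[291.0, 149.0], [275.0, 143.0], [293.0, 134.0], [308.0, 140.0], [284.0, 183.0], [268.0, 177.0]]
```

The red bar now runs from (305,131) to (295,134), with the dark nose at about (290,138). That matches an angle of about -0.07. One last numeric check of the pile and bystanders before handing in.

```bash
python3 - <<'E'
from h import *
C=cam("top"); t=cv2.imread("pics/top_h.png"); a=cv2.imread("pics/top0.png")
u=proj(C,np.array([dk(130,30,126),dk(130,-30,126),dk(0,-30,126),dk(0,30,126)])).round(1); print("entry expect",u.tolist())
hsv=cv2.cvtColor(t,cv2.COLOR_BGR2HSV)
for y in range(158,206,3): print("".join("W" if (hsv[y,x,1]<40 and hsv[y,x,2]>120) else "#" if (hsv[y,x,1]>130 and (hsv[y,x,0]<8 or hsv[y,x,0]>172)) else "b" if (hsv[y,x,1]>110 and hsv[y,x,2]<130) else "." for x in range(110,195)),y)
g=lambda i:cv2.cvtColor(i,cv2.COLOR_BGR2GRAY).astype(float)
for n,(x0,y0,x1,y1) in dict(mallet=(152,84,246,134),caliper=(248,86,326,124),tape=(196,226,234,264),brush=(345,120,412,155),pencil=(352,222,396,284),purple=(292,256,346,304)).items():
    p,q=g(a)[y0:y1,x0:x1],g(t)[y0:y1,x0:x1]; print(n,round(np.corrcoef(p.ravel(),q.ravel())[0,1],3))
E
```

```text
entry expect [[175.2, 166.7], [172.7, 190.0], [127.3, 189.5], [130.3, 167.1]]
.........................................W........................................... 158
......................................bbbb..bbb.....b................................ 161
...............W..W.WW..............W.bbbbbbbbbbbbbbbbb.bbbbbbb.bbbb.bb.bb.bb..b.b.bb 164
.###########b.b..W...W..............WW.WWWWWWWWWWWWWWW.W.WWW.W.WW.bbbbbbbbbbbbbbbbbbb 167
.........#######.WWWWWWWWWWWWWWWWWWWWWWWWWWWWWWWWWWWWWWWWWWWWWWWW..bbbbbb.bbbbbbbbbbb 170
........################################..b......WWWWWWWWWWWWWWWW..bbbbbbbbbbbbbbbbbb 173
..b....b###############################b.........WWWWWWWWWWWWWWW..bbbbbbbbbbbbbbbbbbb 176
.......################################..b...bb..WWWWWWWWWWWWWWW..bbbbbbbbb#bbbbbbb.b 179
b######.....................................b...WWWWWWWWWWWWWWWW..bbbbbbbbbbbbbbbbbbb 182
##############.W..WWWWWWWWWWWWWWWWWWWWWWWWWWWWWWWWWWWWWWWWWWWWW..bbbbbbbbbbbbbbbbbb.b 185
......b######b.W..WWWWWWWWWWWWWWWWWWWWWWWWWWWWWWWWWWWWWWWWWWWWW..bbbbbb#bbbbbbbbbb##b 188
.............W.W.W.....bbbbbbbbbbbbbbbbbbbbbbbbbbbbbbbbbbb..bbb.bbb#bbbbbbbbbbbbbb.bb 191
...........W..W.W..............bbbbbbbbbbbbbbbbbbbbbbbbbbbbbbbbbbbbbbbbbbbbbbbbbbb.bb 194
............W.............................bbbbbbbbbbbbbbbbbbbb#bbbbbbbb######b#bb.... 197
............................................b.bb..................................... 200
...................................................bbb.bb..bb.bbb....b.b..b.b..b...b. 203
mallet 0.998
caliper 0.995
tape 0.989
brush 0.985
pencil 0.996
purple 0.997
```

```bash
python3 -c "
from bench import manip
print(manip.hand_in())"
```

```text
the job is handed in; nothing more can be done
None
```

The job is handed in: the used board is in the scrap bin, the fresh board, four blanks and entry board are piled square against the backstop with the hold-down nose resting on top, and the bystanders look unmoved; I viewed 15 pictures, one over the limit of 14.

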